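# Load the analyser's rack feed on its key rail

## Robot

A 7-joint arm with a two-finger parallel gripper is mounted at the origin on a cart in front of the work surface, level with it; the furniture and walls round the work are solid. World frame = base frame: x ahead of the robot, y to its left, z up, the work surface at z = 0. Lengths are in m, angles in rad, forces in N, time in s.
With the tool pointing down it reaches from about 0.425 to 0.975 m from the base axis. Payload 16.7 kg.
Tool frame: the origin (TCP) lies at the very end of the fingers, on their centre line; the grasp point (between the pads) lies 19 mm behind it; z points along the fingers, y is the line along which they close (so a half turn about z gives the same grasp; the last joint's range is limited). The gripper opens to 85 mm and grips with 20 to 120 N. Pads are 22 mm wide; open, the fingers measure 114 mm over their backs; the gripper's body (76 mm by 85 mm) begins 54 mm behind the grasp point. The pads swing forward as they close: fully open they stand 13 mm farther back than shut.
Start: joints at [0.978, 0.426, 0.074, 1.606, -0.034, 1.111, -0.067], TCP at [0.29, -0.61, 0.203] pointing down, gripper open.
Joint ranges: [-2.85, 2.85], [-0.5, 2.14], [-1.23, 1.37], [0.21, 2.46], [-1.02, 4.16], [0.16, 2.05], [-2.73, 2.73]. Speed limits (rad/s): [1.89, 1.89, 2.39, 2.39, 3.01, 3.01, 3.01].

## Interface

Orientations are given as a unit quaternion [x, y, z, w].
In Python, from bench import readout, read_camera, get_calibration, order gives the robot as it stands.
- The arm moves only by the shell command python3 -m crank 'ROWS' [FORCE]. ROWS is a JSON object whose one key "motion" holds a list of rows, each an object with "xyz": the shift along the tool's x, y, z in units of 25 mm (1.0 is 25 mm), a list of three; "dr": the turn, a rotation vector about the tool's x, y, z in units of 5 degrees (1.0 is 5 degrees), a list of three; "fingers": the opening, from 0 (shut) to 1 (fully open). A call has 1 to 20 rows; each row is the pose to reach, as a shift and turn from the pose commanded when the call began, along the tool's axes at that moment; what a row does not reach only later rows make up. A row lasts 1/8 s, in which the tool goes at most 62.5 mm and 10.7 degrees, less where a joint would pass 70% of its speed; a pose out of reach is approached as far as the arm can. A call with a gripper value outside its range is refused whole. The fingers move at their own pace and stop on an object; FORCE is the grip in N (left out, the last holds). Time passes only in rows, so rows that repeat a pose let the fingers close. It gives the time, the measured TCP pose, the force, the opening and the grip force at its end, in the units of the state.
- readout.get_state(): the state, without advancing time (a new reading comes with each control period).
- read_camera(name): name is "scene" or "top" or "wrist"; returns (picture, depth): 420x560x3 uint8, blue, green, red; 420x560 float32, m along the optical axis (not along the pixel's ray), 0 where there is no reading.
- get_calibration(name): a dict with "fx", "fy", "cx", "cy" (pixels), "extrinsics" (4x4, takes a point from camera to world coordinates); the wrist camera has in their place "hand_eye" (4x4, takes a point from camera to tool coordinates, whose origin is the TCP and whose axes are the flange's). Camera axes: x right, y up, looking along -z (the intrinsics and any distortion apply to the point x, -y, -z); pixel columns grow to the right and rows downward; lengths in m; the calibration is good to about 2 mm. A picture is of the moment at which its call begins: read the wrist's pose just before it. get_calibration takes no time and is no camera call.
- order.hand_in(): hands the job in; it is judged then, once.
The state is a dict: "time_s": time; "q": joint angles; "joint_velocities": joint speeds; "joint_torque": joint torques, N m; "eef_pos": TCP position; "tool_rot": TCP orientation; "ft_force": force on the tool from outside, world axes, zero at the start; "moment": the same for the moment, N m; "gripper_width": finger opening in m; "gripper_force": force on a finger pad.
Only numpy, scipy, OpenCV 4.12 (cv2) and the standard library are available. Lean on these libraries where they do the work, as an engineer would, in place of code of your own. Each camera call takes 0.05 s, during which the arm holds its last target. There are 200 camera calls.

## Task

Load the two vial racks into the analyser's rack feed: each must drop right down over the key rail, which its foot notch allows only one way round. Load the rack with the two wide caps first and push it fully home against the drive housing, then load the rack with the four narrow caps and push it up flush against the first, and finally swing the keeper arm fully across behind them. Keep the racks upright, set them down rather than drop them, and leave the bottles and the jar where they stand.

Things in the scene. Friction and masses are not known exactly. Their poses are not given: they have to be found in the camera images.
- sampler: Fixed rack feed: grey metal floor plate 194 x 210, floor at z = 8, between side guides (inner faces x = -80 and +80, tops z = 24). Origin on the bench under the track's middle, z up. Racks stand crosswise, length along x, and slide along y toward -y. Keyed: nose to +x, rack origin at x = 0, z = 8; wrong way round it rides 10 mm high on the rail.
- rail_top (a point): Middle of the top of the steel key rail: a bar 10 wide, 10 high above the floor, top edges bevelled 1.5, along the feed's y from y = -84 to 92, centred at x = +25. The track is open above along all this length, so a rack can be lowered onto the rail short of home, with room for a finger in front, and slid home by its rear (+y) face.
- datum_stop (a point): Foot of the datum stop: the face of the grey drive housing across the feed at y = -84, 50 high above the floor.
- track_home (a point): Where the first (wide-capped) rack's origin is when fully home: feed x = 0, y = -64, z = 8. The second rack's is 40 mm behind it, at y = -24. Axes as the feed's.
- standards_rack: Loose grey vial rack, 150 long (x), 40 wide (y), 55 high; white caps stand up to z = 69; 0.2 to 0.45 kg. Origin: centre of underside, z up. Slippery acetal runners underneath (friction 0.2). From above, the -x end is square, the +x end a round nose (radius 20). Middle |x| < 23: solid block, no caps, gripped across the 40 mm. This one has 2 wide caps (34 across) at x = -46 and +47.
- sample_rack: Loose grey vial rack, 150 long (x), 40 wide (y), 55 high; white caps stand up to z = 69; 0.2 to 0.45 kg. Origin: centre of underside, z up. Slippery acetal runners underneath (friction 0.2). From above, the -x end is square, the +x end a round nose (radius 20). Middle |x| < 23: solid block, no caps, gripped across the 40 mm. This one has 4 narrow caps (20 across) at x = -56, -34, +34, +56.
- standards_rack_notch (a point): Middle of the wide-capped rack's key notch at the underside: a groove 14 wide and 13 deep right across the foot along the rack's y, 25 mm from the rack's origin toward the nose (x = +25). Axes as the rack's.
- sample_rack_notch (a point): Middle of the narrow-capped rack's key notch at the underside: a groove 14 wide and 13 deep right across the foot along the rack's y, 25 mm from the rack's origin toward the nose (x = +25). Axes as the rack's.
- keeper (a joint): Keeper arm of the feed: flat steel, 10 wide, 95 long, on an upright friction hinge; stays where left; about 1 N at the knob swings it. 0 = closed, lying along the feed's -x across the track, its near face 3 mm behind the second rack when home; 1.57 = open, along the feed's +y beside the track; limit 1.85. Closes counter-clockwise seen from above; a rack in its way stops it.
- keeper_knob (a point): Centre of the top of the black knob (18 mm across, 24 tall, on a thin stem) on the arm's free end, 92 mm from the hinge axis; its top is 68.5 mm above the bench, the arm's top 34.5, its underside 26.5.
- keeper_hinge (a point): Point on the keeper's upright hinge axis, 36.5 mm above the bench; in the feed's frame at x = 92, y = 4.
- rinse_bottle: Bystander: squeeze wash bottle with bent spout, loose; body 63 across and 106 high, 155 high overall, its axis 13 mm along +x from the origin (underside).
- white_bottle: Bystander: white capped bottle, 46 across, 80 high, loose; origin at the centre of the underside.
- lidded_jar: Bystander: glass jar with a press lid, 91 across, 70 high, loose; origin at the centre of the underside.

How it is judged:
On the way, in this order (a step that is already met when the one before it is completed fails the run):
1. the rack with two wide caps sits down over the key rail, fully home against the drive housing (x of standards_rack in the frame of sampler between -0.0035 and 0.0035 m and y of standards_rack in the frame of sampler between -0.067 and -0.061 m and z of standards_rack in the frame of sampler between 0.006 and 0.01 m and angle between the x axis of standards_rack and the x axis of sampler, either way round below 0.06 rad and linear speed of standards_rack below 0.02 m/s), for 0.2 s.
2. the rack with four narrow caps sits down over the key rail, flush against the first, which is still home (all of step 1 and x of sample_rack in the frame of sampler between -0.0035 and 0.0035 m and y of sample_rack in the frame of sampler between -0.028 and -0.02 m and z of sample_rack in the frame of sampler between 0.006 and 0.01 m and angle between the x axis of sample_rack and the x axis of sampler, either way round below 0.06 rad and linear speed of sample_rack below 0.02 m/s), for 0.2 s.
At the end, for the whole second after the job is handed in: Both racks keyed on the rail, on the feed's floor (2 mm), square (0.06 rad), centred (3.5 mm): the wide-capped one home at the housing (3 mm), the narrow-capped one flush behind it (4 mm from home); at rest, keeper closed (0.08 rad) (all of step 2 and value of joint keeper below 0.08 rad); the robot touches nothing.
It fails at once if a rack is tipped by more than 0.5 rad (angle between any of standards_rack, sample_rack's own z axis and vertical above 0.5 rad).
It fails at once if a rack is dropped (moves faster than 0.6 m/s with no finger on it) ((linear speed of standards_rack above 0.6 m/s and contact force between standards_rack and the fingers below 0.05 N) or (linear speed of sample_rack above 0.6 m/s and contact force between sample_rack and the fingers below 0.05 N)).
It fails at once if the wash bottle, the white bottle or the jar is moved by more than 20 mm or knocked over (distance of any of rinse_bottle, white_bottle, lidded_jar from where it was at the start of the episode above 0.02 m or angle between any of rinse_bottle, white_bottle, lidded_jar's own z axis and vertical above 0.5 rad).
It also fails if it takes over 72 s, if anything falls off the work surface, if the arm or the gripper's body presses on something with over 40 N, if the wrist force passes 120 N, or if a joint passes its speed limit or range.

## Working session

There is one attempt and no reset: what is moved stays moved. The work goes in short steps, Python scripts to look and compute and a shell command to move; the robot and the scene stay as the last step left them, time stands still between calls to the robot, and variables do not carry over. Pictures are saved under pics/ and viewed, at most 10 in all, crops included, and the job is handed in when it is done.

```bash
mkdir -p pics; ls
cat > h.py <<'E'
import numpy as np, cv2
from scipy.spatial.transform import Rotation as R
from bench import readout, read_camera, get_calibration, order
def cloud(name):
    s=readout.get_state(); im,d=read_camera(name); c=get_calibration(name)
    v,u=np.mgrid[:d.shape[0],:d.shape[1]]
    P=np.stack([(u-c['cx'])/c['fx']*d,-(v-c['cy'])/c['fy']*d,-d],-1)
    if 'extrinsics' in c: T=np.array(c['extrinsics'])
    else:
        A=np.eye(4);A[:3,:3]=R.from_quat(s['tool_rot']).as_matrix();A[:3,3]=s['eef_pos'];T=A@np.array(c['hand_eye'])
    W=P@T[:3,:3].T+T[:3,3]; W[d==0]=np.nan
    return im,W
E
python3 - <<'E'
from h import *
for n in('top','scene'):
    im,W=cloud(n); cv2.imwrite(f'pics/{n}0.png',cv2.resize(im,(800,600))); np.save(n+'.npy',W); c=get_calibration(n); print(n,{k:np.round(np.array(v),3).tolist() for k,v in c.items()})
s=readout.get_state(); print(s); print(get_calibration('wrist'))
E
```

```text
pics
top {'fx': 505.476, 'fy': 505.476, 'cx': 276.685, 'cy': 217.205, 'extrinsics': [[-0.008, 0.992, -0.124, 0.373], [-1.0, -0.009, -0.01, -0.049], [-0.012, 0.124, 0.992, 1.583], [0.0, 0.0, 0.0, 1.0]]}
scene {'fx': 382.341, 'fy': 382.341, 'cx': 278.31, 'cy': 204.008, 'extrinsics': [[-0.654, 0.578, -0.488, 0.107], [-0.756, -0.485, 0.438, 0.373], [0.016, 0.656, 0.755, 0.74], [0.0, 0.0, 0.0, 1.0]]}
{'time_s': 0.1, 'q': array([ 0.97750115,  0.42669791,  0.07383227,  1.60656605, -0.03412046,
        1.11079162, -0.06710964]), 'joint_velocities': array([ 3.18370547e-04, -1.75655458e-03, -1.94788218e-03, -3.24719948e-03,
        7.99655947e-06, -5.81964323e-04,  4.12252178e-04]), 'joint_torque': array([ 7.87951634e-03, -9.51546049e+01,  3.77143174e+00, -4.64408433e+01,
        1.97020668e-02,  6.47965513e-03,  1.01707512e-04]), 'eef_pos': array([ 0.28963762, -0.60924116,  0.20265086]), 'tool_rot': array([ 9.75484948e-01,  2.20065339e-01, -1.61780498e-04, -5.80079546e-04]), 'ft_force': array([0.07737097, 0.30654619, 0.15231669]), 'moment': array([ 0.01350006, -0.00652627, -0.03564211]), 'gripper_force': 0.0, 'gripper_width': 0.085532220713352}
{'fx': 308.1024152896328, 'fy': 308.1024152896328, 'cx': 280.1738861253762, 'cy': 214.19609207597884, 'hand_eye': array([[ 1.39881239e-05,  9.64628712e-01,  2.63612305e-01,
         6.74699403e-02],
       [ 9.99999617e-01,  2.17236845e-04, -8.47991585e-04,
        -5.56202732e-05],
       [-8.75263336e-04,  2.63612216e-01, -9.64628340e-01,
        -1.70265866e-01],
       [ 0.00000000e+00,  0.00000000e+00,  0.00000000e+00,
         1.00000000e+00]])}
```

View pics/top0.png

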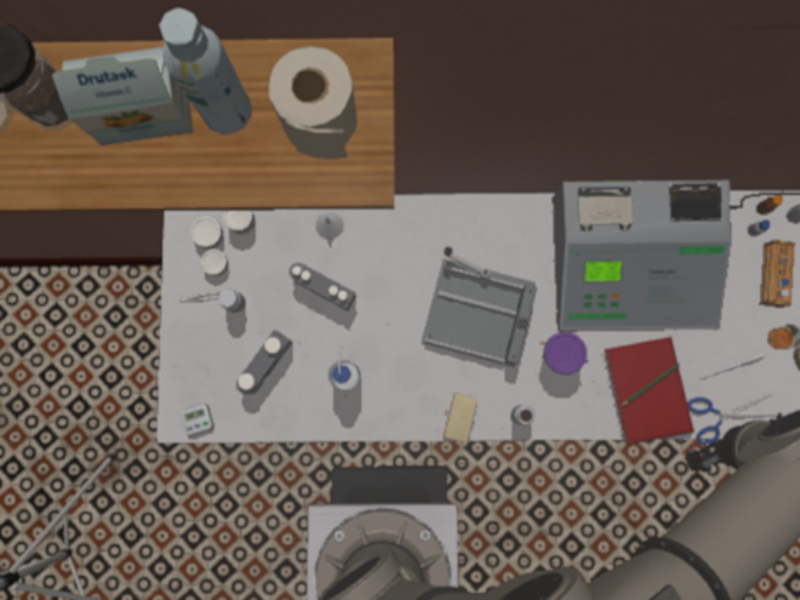

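View pics/scene0.png

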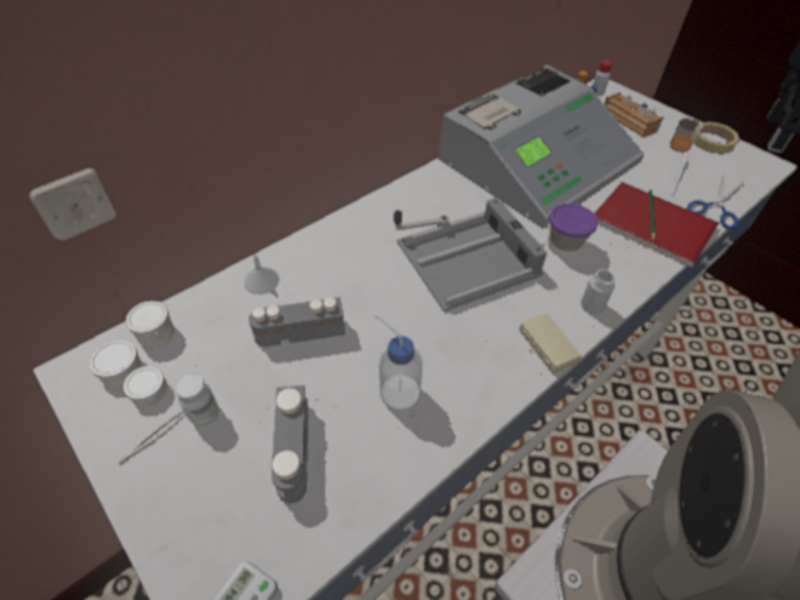

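Run:
```python
from h import *
im,_=cloud('top')
a=im[160:320,150:380]
cv2.imwrite('pics/crop.png',cv2.resize(a,(800,557),interpolation=cv2.INTER_CUBIC))
W=np.load('top.npy')
# rack tops: connected comps of z 0.045..0.08
z=W[...,2]; m=((z>0.045)&(z<0.08)&(W[...,0]>0.3)&(W[...,1]>0)).astype(np.uint8)
n,l,st,ce=cv2.connectedComponentsWithStats(m)
for i in range(1,n):
    if st[i,4]>60:
        p=W[l==i]; b=(p[:,2]<0.058)
        r=cv2.minAreaRect(p[b][:,:2].astype(np.float32)*1000) if b.sum()>5 else None
        print(i,st[i],ce[i].round(),p[:,2].min(),p[:,2].max(),r)
```

```text
1 [156 148  21  14 124] [166. 154.] 0.045006999727825514 0.057543016927198654 ((765.5597534179688, 311.45843505859375), (62.597599029541016, 41.855648040771484), 88.21315002441406)
6 [202 184  47  33 618] [224. 199.] 0.04513973980322117 0.07977185170756251 ((622.978759765625, 128.3662567138672), (148.2116241455078, 40.55105972290039), 60.576961517333984)
7 [153 203  16  15 147] [161. 210.] 0.04547352321639031 0.07987480705044825 ((585.8506469726562, 313.5402526855469), (28.07657241821289, 43.81285095214844), 61.14800262451172)
8 [165 231  38  45 653] [183. 254.] 0.04531344433692519 0.07613177876622257 ((454.71270751953125, 255.10189819335938), (42.28472137451172, 149.7632598876953), 54.17316436767578)
```

View pics/crop.png

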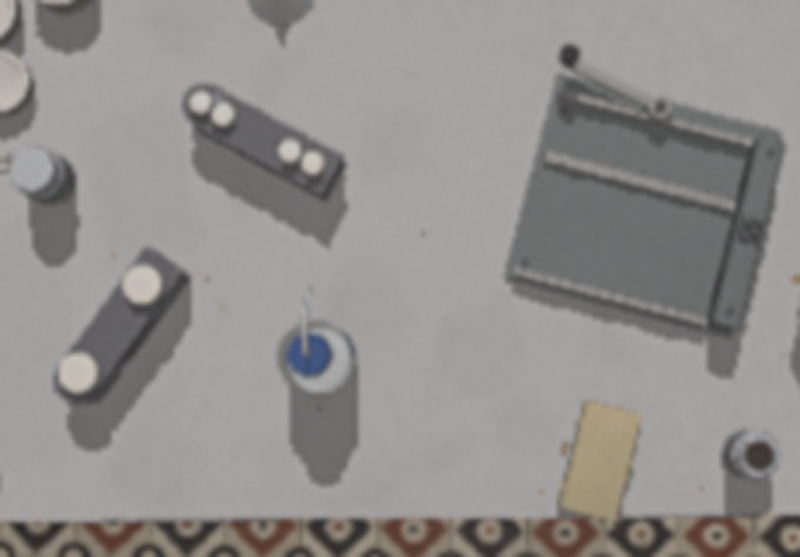

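```bash
cat >> h.py <<'E'
def ray(name,uv,z,s=None):
    c=get_calibration(name)
    if 'extrinsics' in c: T=np.array(c['extrinsics'])
    else:
        s=s or readout.get_state()
        A=np.eye(4);A[:3,:3]=R.from_quat(s['tool_rot']).as_matrix();A[:3,3]=s['eef_pos'];T=A@np.array(c['hand_eye'])
    uv=np.atleast_2d(uv).astype(float); d=np.stack([(uv[:,0]-c['cx'])/c['fx'],-(uv[:,1]-c['cy'])/c['fy'],-np.ones(len(uv))],-1)@T[:3,:3].T
    z=np.broadcast_to(z,len(uv)); return T[:3,3]+d*((z-T[2,3])/d[:,2])[:,None]
def fit(model,world):  # 2D rigid: world=R model+t
    m=np.array(model,float);w=np.array(world)[:,:2]; a=m-m.mean(0);b=w-w.mean(0)
    th=np.arctan2((a[:,0]*b[:,1]-a[:,1]*b[:,0]).sum(),(a*b).sum()); Rm=np.array([[np.cos(th),-np.sin(th)],[np.sin(th),np.cos(th)]])
    t=w.mean(0)-Rm@m.mean(0); return t,th,np.round((w-(m@Rm.T+t))*1000,1)
def go(p,yaw):
    "shift/turn in row units from present pose to TCP p, tool x at world yaw, pointing down"
    s=readout.get_state(); A=R.from_quat(s['tool_rot']); B=R.from_matrix(np.array([[np.cos(yaw),np.sin(yaw),0],[np.sin(yaw),-np.cos(yaw),0],[0,0,-1]]))
    print('t',s['time_s'],'pos',s['eef_pos'].round(4),'xyz',(A.inv().apply(np.array(p)-s['eef_pos'])/.025).round(2),'dr',((A.inv()*B).as_rotvec()/np.radians(5)).round(2))
E
python3 - <<'E'
from h import *
k=800/230
px=np.array([[548,157],[735,208],[660,108],[570,55]])/k+[150,160]
w=ray('top',px,[.018,.018,.0365,.0685]); print(w.round(3))
t,th,r=fit([[.025,.092],[.025,-.084],[.092,.004]],w[:3]); print(t,np.degrees(th),r)
k=w[3,:2]-w[2,:2]; print(np.linalg.norm(k),np.degrees(np.arctan2(k[1],k[0])-th)-180)
go([t[0],t[1],.22],th)
E
```

```text
[[ 0.606 -0.129  0.018]
 [ 0.558 -0.296  0.018]
 [ 0.647 -0.229  0.036]
 [ 0.689 -0.147  0.068]]
[ 0.55704955 -0.2089476 ] -15.694846766906911 [[ 0.1 -2.1]
 [ 0.   0.8]
 [-0.2  1.3]]
0.09166803072505005 -101.72543999420375
t 0.15 pos [ 0.2896 -0.6093  0.2028] xyz [16.54 -9.87 -0.68] dr [-0.01  0.    8.22]
```

```bash
python3 -m crank '{"motion":[{"xyz":[4,-2.5,-3],"dr":[0,0,2],"fingers":1},{"xyz":[8,-5,-3],"dr":[0,0,4],"fingers":1},{"xyz":[12,-7,-3],"dr":[0,0,6],"fingers":1},{"xyz":[16.5,-10,-2],"dr":[0,0,8.2],"fingers":1},{"xyz":[16.5,-10,-2],"dr":[0,0,8.2],"fingers":1},{"xyz":[16.5,-10,-2],"dr":[0,0,8.2],"fingers":1},{"xyz":[16.5,-10,-2],"dr":[0,0,8.2],"fingers":1},{"xyz":[16.5,-10,-2],"dr":[0,0,8.2],"fingers":1},{"xyz":[16.5,-10,-2],"dr":[0,0,8.2],"fingers":1},{"xyz":[16.5,-10,-2],"dr":[0,0,8.2],"fingers":1},{"xyz":[16.5,-10,-2],"dr":[0,0,8.2],"fingers":1},{"xyz":[16.5,-10,-2],"dr":[0,0,8.2],"fingers":1}]}'
python3 - <<'E'
from h import *
im,W=cloud('wrist'); np.save('wf.npy',W); cv2.imwrite('pics/wf.png',cv2.resize(im,(800,600),interpolation=cv2.INTER_CUBIC))
s=readout.get_state(); print(s['time_s'],s['eef_pos'],s['tool_rot'],s['joint_velocities'].round(3)); 
import pickle; pickle.dump(s,open('sf.pkl','wb'))
E
```

```text
time_s: 1.65
eef_pos: [0.5544, -0.208, 0.2534]
tool_rot: [0.991, -0.136, 0.0, 0.0]
ft_force: [0.1, -0.2, 0.3]
gripper_width: 0.085
gripper_force: 0.0
1.7 [ 0.55452713 -0.20771756  0.25343522] [ 9.90668450e-01 -1.36293867e-01  2.56318711e-05  5.93553800e-05] [-0.003  0.002 -0.005 -0.001 -0.001 -0.002 -0.003]
```

View pics/wf.png

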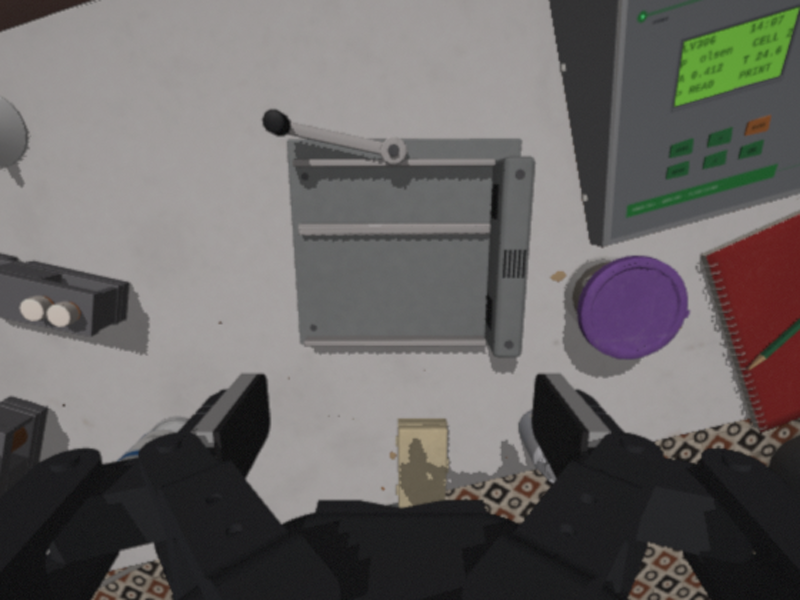

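Run:
```python
from h import *
import pickle
s=pickle.load(open('sf.pkl','rb')); W=np.load('wf.npy'); k=560/800
px=np.array([[300,229.5],[491,228.5],[396,151],[275,122]])*k
w=ray('wrist',px,[.018,.018,.0365,.0685],s); 
t,th,r=fit([[.025,.092],[.025,-.084],[.092,.004]],w[:3]); print(t,np.degrees(th),r)
kk=w[3,:2]-w[2,:2]; print(np.linalg.norm(kk),np.pi-(np.arctan2(kk[1],kk[0])-th))
# depth check: in feed frame
c,sn=np.cos(th),np.sin(th); X=(W[...,0]-t[0])*c+(W[...,1]-t[1])*sn; Y=-(W[...,0]-t[0])*sn+(W[...,1]-t[1])*c; Z=W[...,2]
b=(abs(X)<.06)&(abs(Y)<.06)
print('floor z',np.median(Z[(X<0)&b]), 'bench',np.median(Z[(abs(X)<.05)&(Y>.12)&(Y<.16)]))
for lo,hi,a0,a1,nm in((.014,.022,.01,.04,'rail'),(.019,.029,-.1,-.06,'guide-'),(.019,.029,.06,.1,'guide+')):
    m=(Z>lo)&(Z<hi)&(X>a0)&(X<a1)&(abs(Y)<.075); p=np.polyfit(Y[m],X[m],1); print(nm,m.sum(),p,X[m].min(),X[m].max(),np.median(X[m]))
m=(Z>.045)&(Z<.07)&(abs(X)<.09)&(Y<-.05)&(Y>-.13); e=[(x,Y[m&(abs(X-x)<.004)].max()) for x in np.arange(-.07,.08,.02)]; print('housing',np.round(e,4).tolist(),np.median(Z[m]))
# rail pixel columns
g=cv2.cvtColor(cv2.imread('pics/wf.png'),6)
for u in (320,360,400,440,480): print(u,g[215:245,u].tolist())
```

```text
[ 0.55849872 -0.20858782] -15.531536187891993 [[-0.  -0.6]
 [ 0.9  1. ]
 [-0.9 -0.4]]
0.09234421812400556 1.7721874908129194
floor z 0.31223458615841193 bench -0.001089640776461842
rail 916 [0.00303739 0.02498552] 0.02000705934350865 0.02973552226281385 0.02496832655839675
guide- 507 [-0.00634562 -0.08220425] -0.08627335521217527 -0.07908890057447782 -0.08206970610877658
guide+ 607 [6.18445984e-05 8.27006619e-02] 0.07992735643669036 0.09853096369997695 0.08248410049210994
housing [[-0.07, -0.0825], [-0.05, -0.0826], [-0.03, -0.0824], [-0.01, -0.0826], [0.01, -0.0824], [0.03, -0.0825], [0.05, -0.0825], [0.07, -0.0822]] 0.05738626507993505
320 [101, 102, 102, 102, 102, 101, 99, 101, 107, 122, 132, 133, 135, 134, 132, 131, 132, 129, 121, 108, 86, 68, 64, 69, 81, 94, 101, 102, 101, 102]
360 [104, 103, 103, 103, 103, 102, 99, 100, 107, 124, 136, 136, 135, 132, 130, 131, 130, 120, 105, 95, 81, 68, 66, 71, 81, 94, 101, 102, 103, 103]
400 [104, 105, 104, 104, 103, 103, 102, 106, 116, 133, 141, 137, 136, 134, 132, 132, 131, 121, 105, 87, 72, 66, 65, 67, 74, 82, 95, 103, 102, 102]
440 [103, 103, 103, 103, 103, 102, 101, 104, 114, 131, 141, 137, 134, 132, 132, 131, 127, 113, 94, 76, 65, 66, 67, 66, 69, 79, 94, 104, 103, 103]
480 [104, 104, 104, 104, 104, 103, 102, 106, 115, 132, 139, 132, 131, 130, 129, 127, 123, 111, 93, 75, 66, 67, 65, 65, 68, 78, 92, 102, 102, 102]
```

Run:
```python
from h import *
go([.4547,.2551,.235],np.radians(144.2))
```

```text
t 1.7 pos [ 0.5545 -0.2077  0.2534] xyz [ -8.84 -16.75   0.73] dr [  0.     0.   -31.97]
```

```bash
python3 -m crank '{"motion":[{"xyz":[-1,-2,0],"dr":[0,0,-2],"fingers":1},{"xyz":[-2,-4,0],"dr":[0,0,-4],"fingers":1},{"xyz":[-3,-6,0],"dr":[0,0,-6],"fingers":1},{"xyz":[-4,-8,0],"dr":[0,0,-8],"fingers":1},{"xyz":[-5,-10,0],"dr":[0,0,-10],"fingers":1},{"xyz":[-6,-12,0],"dr":[0,0,-12],"fingers":1},{"xyz":[-7.5,-14,0.2],"dr":[0,0,-14],"fingers":1},{"xyz":[-8.8,-16.7,0.7],"dr":[0,0,-16],"fingers":1},{"xyz":[-8.8,-16.7,0.7],"dr":[0,0,-18],"fingers":1},{"xyz":[-8.8,-16.7,0.7],"dr":[0,0,-20],"fingers":1},{"xyz":[-8.8,-16.7,0.7],"dr":[0,0,-22],"fingers":1},{"xyz":[-8.8,-16.7,0.7],"dr":[0,0,-24],"fingers":1},{"xyz":[-8.8,-16.7,0.7],"dr":[0,0,-26],"fingers":1},{"xyz":[-8.8,-16.7,0.7],"dr":[0,0,-28],"fingers":1},{"xyz":[-8.8,-16.7,0.7],"dr":[0,0,-30],"fingers":1},{"xyz":[-8.8,-16.7,0.7],"dr":[0,0,-32],"fingers":1},{"xyz":[-8.8,-16.7,0.7],"dr":[0,0,-32],"fingers":1},{"xyz":[-8.8,-16.7,0.7],"dr":[0,0,-32],"fingers":1},{"xyz":[-8.8,-16.7,0.7],"dr":[0,0,-32],"fingers":1}]}'
python3 - <<'E'
from h import *
import pickle
im,W=cloud('wrist'); np.save('w1.npy',W); cv2.imwrite('pics/w1.png',cv2.resize(im,(800,600),interpolation=cv2.INTER_CUBIC))
s=readout.get_state(); print(s['time_s'],s['q'].round(2),s['eef_pos'],s['joint_velocities'].round(3)); pickle.dump(s,open('s1.pkl','wb'))
E
```

```text
time_s: 4.08
eef_pos: [0.4552, 0.2545, 0.2359]
tool_rot: [0.307, 0.952, 0.0, 0.0]
ft_force: [-0.2, 0.2, 0.0]
gripper_width: 0.0852
gripper_force: 0.0
4.125 [-0.04  0.2  -0.68  1.88  0.14  1.11  0.18] [0.45519184 0.25452437 0.2358563 ] [-0.001 -0.001 -0.002 -0.     0.002 -0.001  0.01 ]
```

View pics/w1.png

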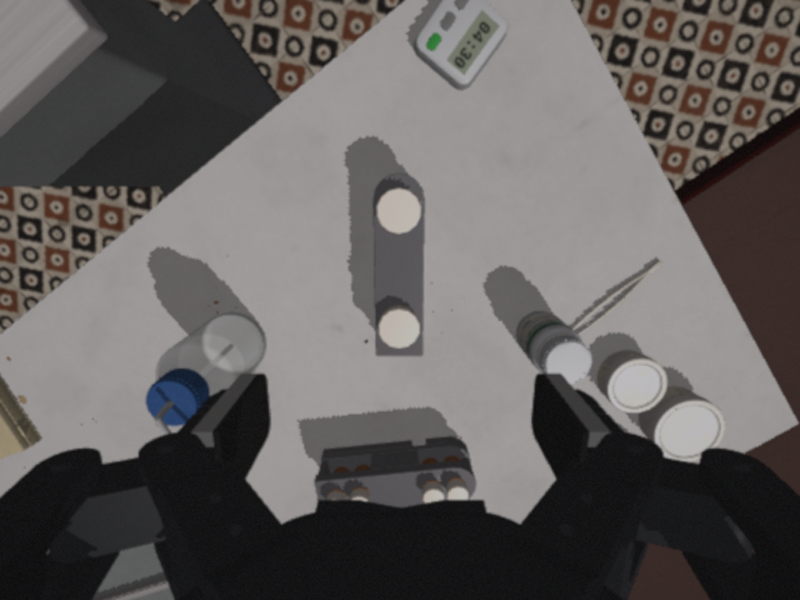

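```bash
cat >> h.py <<'E'
def rackfit(W,p0,yaw):
    "edges of rack top (z .05-.059) from cloud near p0"
    c,sn=np.cos(yaw),np.sin(yaw); X=(W[...,0]-p0[0])*c+(W[...,1]-p0[1])*sn; Y=-(W[...,0]-p0[0])*sn+(W[...,1]-p0[1])*c; Z=W[...,2]
    m=(abs(X)<.1)&(abs(Y)<.05)&(Z>.051)&(Z<.06)
    m1=m&(abs(X)<.02); lo=[];hi=[];xs=np.arange(-.018,.02,.004)
    for x in xs: q=Y[m1&(abs(X-x)<.002)]; lo.append(q.min()); hi.append(q.max())
    cen=(np.array(lo)+hi)/2; print('topz',np.median(Z[m1]),'w',np.mean(np.array(hi)-lo),'slope/offset',np.polyfit(xs,cen,1),'xmin',X[m].min(),'xmax',X[m].max())
    m=(abs(X)<.1)&(abs(Y)<.05)&(Z>.065)&(Z<.075); print('caps',[(a,b) for a,b in [(X[m&(X<0)].mean(),X[m&(X>0)].mean())]],'y',Y[m&(X<0)].mean(),Y[m&(X>0)].mean(),np.median(Z[m]))
E
python3 - <<'E'
from h import *
import pickle
s=pickle.load(open('s1.pkl','rb')); W=np.load('w1.npy'); k=.7
w=ray('wrist',np.array([[399,211],[399,328]])*k,.069,s); t,th,r=fit([[.047,0],[-.046,0]],w); print(t,np.degrees(th),r)
print(ray('wrist',np.array([[375.5,300],[423.5,300],[399,354.5]])*k,.055,s))
rackfit(W,t,th)
go([t[0],t[1],.03],th)
E
```

```text
[0.45402793 0.25489982] 144.27556681843402 [[ 0.3 -0.2]
 [-0.3  0.2]]
[[0.46377725 0.22397779 0.055     ]
 [0.48684387 0.25610939 0.055     ]
 [0.51404889 0.21167541 0.055     ]]
topz 0.05477033618383248 w 0.039034531026564796 slope/offset [0.01859656 0.00020977] xmin -0.07458338695316033 xmax 0.07425434418545074
caps [(np.float64(-0.04560531455780801), np.float64(0.04671570264943568))] y 0.00027851001483497953 0.00034069825577948766 0.06873678842309089
t 4.125 pos [0.4552 0.2545 0.2359] xyz [ 0.05 -0.02  8.23] dr [0.   0.   0.01]
```

```bash
python3 -m crank '{"motion":[{"xyz":[0.05,0,2],"dr":[0,0,0],"fingers":1},{"xyz":[0.05,0,4],"dr":[0,0,0],"fingers":1},{"xyz":[0.05,0,6],"dr":[0,0,0],"fingers":1},{"xyz":[0.05,0,7.4],"dr":[0,0,0],"fingers":1},{"xyz":[0.05,0,8.4],"dr":[0,0,0],"fingers":1},{"xyz":[0.05,0,8.4],"dr":[0,0,0],"fingers":1},{"xyz":[0.05,0,8.4],"dr":[0,0,0],"fingers":0.2},{"xyz":[0.05,0,8.4],"dr":[0,0,0],"fingers":0.2},{"xyz":[0.05,0,8.4],"dr":[0,0,0],"fingers":0.2},{"xyz":[0.05,0,8.4],"dr":[0,0,0],"fingers":0.2},{"xyz":[0.05,0,8.4],"dr":[0,0,0],"fingers":0.2},{"xyz":[0.05,0,8.4],"dr":[0,0,0],"fingers":0.2}]}' 60
python3 -c "
from h import *
go([.4540,.2549,.026],np.radians(144.28))"
```

```text
time_s: 5.62
eef_pos: [0.4552, 0.2557, 0.0273]
tool_rot: [0.306, 0.952, 0.001, 0.001]
ft_force: [-2.2, -1.9, 18.1]
gripper_width: 0.0172
gripper_force: 9.1
t 5.625 pos [0.4552 0.2557 0.0273] xyz [ 0.02 -0.05  0.05] dr [0.02 0.02 0.03]
```

Run:
```python
from h import *
im,W=cloud('wrist'); a=cv2.resize(im,(560,420)); b,_=read_camera('scene'); b=b[230:380,120:320]
cv2.imwrite('pics/g1.png',np.hstack([a[:, :400],cv2.resize(b,(400,420))]))
s=readout.get_state(); print(s['gripper_width'],s['gripper_force'],s['ft_force'],s['moment'])
```

```text
0.01719052592856291 9.103191186441109 [-1.13439396 -2.41096302 18.53378453] [-0.52844441  0.46216982 -0.00923666]
```

View pics/g1.png

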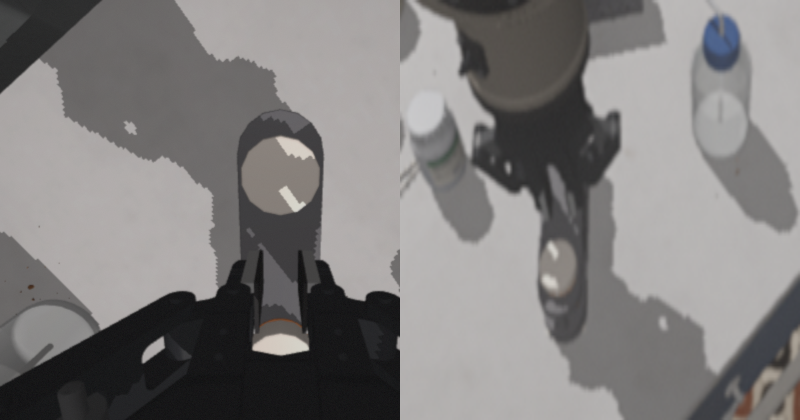

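Run:
```python
from h import *
im,W=cloud('wrist'); 
for r in range(150,345,12): print(r,[tuple((W[r,c]*1000).round().astype(int)) if np.isfinite(W[r,c,0]) else None for c in (230,250,258,264,270,280,290,302,330)])
rackfit(W,[.454,.2549],np.radians(144.28))
```

```text
150 [(np.int64(393), np.int64(262), np.int64(-2)), (np.int64(401), np.int64(280), np.int64(68)), (np.int64(403), np.int64(283), np.int64(69)), (np.int64(404), np.int64(285), np.int64(68)), (np.int64(406), np.int64(287), np.int64(68)), (np.int64(408), np.int64(290), np.int64(68)), (np.int64(410), np.int64(293), np.int64(68)), (np.int64(413), np.int64(297), np.int64(69)), (np.int64(430), np.int64(313), np.int64(-1))]
162 [(np.int64(399), np.int64(257), np.int64(-2)), (np.int64(405), np.int64(277), np.int64(68)), (np.int64(407), np.int64(280), np.int64(69)), (np.int64(408), np.int64(282), np.int64(68)), (np.int64(410), np.int64(284), np.int64(69)), (np.int64(412), np.int64(287), np.int64(68)), (np.int64(414), np.int64(291), np.int64(68)), (np.int64(418), np.int64(295), np.int64(67)), (np.int64(436), np.int64(309), np.int64(0))]
174 [(np.int64(405), np.int64(253), np.int64(-1)), (np.int64(409), np.int64(274), np.int64(69)), (np.int64(411), np.int64(277), np.int64(68)), (np.int64(412), np.int64(279), np.int64(68)), (np.int64(414), np.int64(281), np.int64(68)), (np.int64(416), np.int64(284
[... 5616 characters left out ...]
 [(np.int64(435), np.int64(256), np.int64(133)), (np.int64(456), np.int64(242), np.int64(101)), (np.int64(477), np.int64(228), np.int64(68)), (np.int64(479), np.int64(230), np.int64(68)), (np.int64(480), np.int64(232), np.int64(69)), (np.int64(484), np.int64(236), np.int64(68)), (np.int64(485), np.int64(241), np.int64(69)), (np.int64(490), np.int64(245), np.int64(68)), (np.int64(449), np.int64(276), np.int64(133))]
topz 0.05472350673910019 w 0.02858472342927687 slope/offset [ 0.00683337 -0.00211728] xmin -0.038029234748736804 xmax 0.07470582532264926
caps [(np.float64(-0.033425678530732854), np.float64(0.04305034844468115))] y -0.0022467467741795386 -0.0019700305392516544 0.06865506458414478
```

Run:
```python
from h import *
import pickle
for f,sf in (('w1.npy','s1.pkl'),('wf.npy','sf.pkl')):
    s=pickle.load(open(sf,'rb')); W=np.load(f)
    T=R.from_quat(s['tool_rot']).inv().apply((W-s['eef_pos']).reshape(-1,3)).reshape(W.shape)*1000
    for r in (262,268,276,286,300): print(r,[T[r,c].round().tolist() for c in (172,180,184,376,384)])
s=readout.get_state(); im,W=cloud('wrist'); T=R.from_quat(s['tool_rot']).inv().apply((W-s['eef_pos']).reshape(-1,3)).reshape(W.shape)*1000
print('now')
for r in (250,254,258,262,268,276,286): print(r,[T[r,c].round().tolist() for c in (245,250,255,258,262,298,302,310)])
```

```text
262 [[10.0, -47.0, -45.0], [10.0, -43.0, -46.0], [9.0, -42.0, -44.0], [9.0, 43.0, -44.0], [10.0, 46.0, -46.0]]
268 [[10.0, -45.0, -52.0], [10.0, -42.0, -51.0], [7.0, -42.0, -44.0], [6.0, 44.0, -44.0], [11.0, 44.0, -52.0]]
276 [[11.0, -42.0, -60.0], [6.0, -42.0, -51.0], [3.0, -42.0, -45.0], [3.0, 43.0, -45.0], [8.0, 44.0, -54.0]]
286 [[7.0, -42.0, -61.0], [3.0, -42.0, -53.0], [-0.0, -42.0, -48.0], [-1.0, 43.0, -46.0], [4.0, 43.0, -56.0]]
300 [[2.0, -42.0, -62.0], [-4.0, -42.0, -54.0], [-6.0, -42.0, -49.0], [-7.0, 44.0, -48.0], [-1.0, 43.0, -58.0]]
262 [[11.0, -48.0, -45.0], [12.0, -44.0, -45.0], [11.0, -43.0, -44.0], [10.0, 43.0, -43.0], [11.0, 46.0, -44.0]]
268 [[12.0, -46.0, -52.0], [11.0, -43.0, -50.0], [8.0, -43.0, -45.0], [8.0, 42.0, -44.0], [11.0, 44.0, -51.0]]
276 [[12.0, -43.0, -60.0], [7.0, -43.0, -51.0], [5.0, -43.0, -46.0], [4.0, 43.0, -44.0], [9.0, 43.0, -54.0]]
286 [[8.0, -43.0, -60.0], [4.0, -43.0, -52.0], [1.0, -43.0, -47.0], [-0.0, 43.0, -46.0], [5.0, 43.0, -55.0]]
300 [[3.0, -43.0, -63.0], [-3.0, -43.0, -53.0], [-5.0, -42.0, -50.0], [-6.0, 43.0, -47.0], [-1.0, 43.0, -
[... 519 characters left out ...]
14.0, -39.0]]
262 [[7.0, -16.0, -37.0], [10.0, -13.0, -46.0], [10.0, -10.0, -45.0], [10.0, -9.0, -46.0], [7.0, -8.0, -38.0], [4.0, 9.0, -31.0], [11.0, 10.0, -46.0], [10.0, 14.0, -45.0]]
268 [[11.0, -14.0, -53.0], [11.0, -12.0, -52.0], [10.0, -10.0, -52.0], [10.0, -9.0, -51.0], [5.0, -8.0, -40.0], [1.0, 9.0, -31.0], [11.0, 10.0, -52.0], [10.0, 13.0, -51.0]]
276 [[10.0, -13.0, -59.0], [11.0, -11.0, -60.0], [10.0, -9.0, -58.0], [11.0, -8.0, -60.0], [0.0, -8.0, -39.0], [-4.0, 10.0, -31.0], [10.0, 9.0, -58.0], [10.0, 13.0, -58.0]]
286 [[12.0, -12.0, -69.0], [10.0, -11.0, -66.0], [9.0, -9.0, -65.0], [8.0, -8.0, -63.0], [-4.0, -8.0, -41.0], [-8.0, 9.0, -33.0], [6.0, 9.0, -59.0], [9.0, 12.0, -65.0]]
```

```bash
python3 -m crank '{"motion":[{"xyz":[0,0,-2],"dr":[0,0,0],"fingers":0.2},{"xyz":[0,0,-4],"dr":[0,0,0],"fingers":1},{"xyz":[0,0,-5],"dr":[0,0,0],"fingers":1},{"xyz":[0,0,-5],"dr":[0,0,0],"fingers":1},{"xyz":[0,0,-5],"dr":[0,0,0],"fingers":1},{"xyz":[0,0,-5],"dr":[0,0,0],"fingers":1}]}' 60
python3 - <<'E'
from h import *
im,W=cloud('wrist')
rackfit(W,[.454,.2549],np.radians(144.28))
go([.4540,.2549,-.002],np.radians(144.28))
E
```

```text
time_s: 6.58
eef_pos: [0.4537, 0.255, 0.15]
tool_rot: [0.305, 0.952, -0.0, -0.001]
ft_force: [-0.0, 0.3, 0.6]
gripper_width: 0.085
gripper_force: 0.0
topz 0.05475731499170372 w 0.039328434020946226 slope/offset [-0.00296565 -0.00208994] xmin -0.07577636352222751 xmax 0.07445641459102238
caps [(np.float64(-0.04531402625622874), np.float64(0.04686747936530576))] y -0.002146147687555205 -0.0019568741484276967 0.06870444152489846
t 6.625 pos [0.4537 0.2551 0.15  ] xyz [-0.02  0.01  6.08] dr [-0.01 -0.01  0.03]
```

```bash
python3 -m crank '{"motion":[{"xyz":[0,0.1,2],"dr":[0,0,0],"fingers":1},{"xyz":[0,0.1,4],"dr":[0,0,0],"fingers":1},{"xyz":[0,0.1,5.4],"dr":[0,0,0],"fingers":1},{"xyz":[0,0.1,6.1],"dr":[0,0,0],"fingers":1},{"xyz":[0,0.1,6.1],"dr":[0,0,0],"fingers":1},{"xyz":[0,0.1,6.1],"dr":[0,0,0],"fingers":0.3},{"xyz":[0,0.1,6.1],"dr":[0,0,0],"fingers":0.3},{"xyz":[0,0.1,6.1],"dr":[0,0,0],"fingers":0.3},{"xyz":[0,0.1,6.1],"dr":[0,0,0],"fingers":0.3},{"xyz":[0,0.1,6.1],"dr":[0,0,0],"fingers":0.3}]}' 60
python3 -c "
from h import *
im,W=cloud('wrist')
rackfit(W,[.454,.2549],np.radians(144.28))
go([.4540,.2549,-.002],np.radians(144.28))"
```

```text
time_s: 7.88
eef_pos: [0.4564, 0.2576, -0.0005]
tool_rot: [0.306, 0.952, 0.001, 0.001]
ft_force: [-0.4, -0.7, 11.2]
gripper_width: 0.0393
gripper_force: 60.1
topz 0.054814409529256786 w 0.043467163129464914 slope/offset [ 0.00711005 -0.00431777] xmin -0.03037072198871819 xmax 0.07444384446291519
caps [(np.float64(-0.0055985733033050425), np.float64(0.04169597042906817))] y -0.004254327939526811 -0.004075718821168515 0.06871625351535249
t 7.925 pos [ 0.4564  0.2576 -0.0005] xyz [ 0.02 -0.14  0.06] dr [0.02 0.01 0.03]
```

```bash
cat >> h.py <<'E'
F=np.array([0.5585,-0.2086]); FT=np.radians(-15.53)
def feed(x,y,z): return [F[0]+x*np.cos(FT)-y*np.sin(FT),F[1]+x*np.sin(FT)+y*np.cos(FT),z]
def infeed():
    s=readout.get_state(); d=s['eef_pos'][:2]-F; c,n=np.cos(FT),np.sin(FT); tx=R.from_quat(s['tool_rot']).as_matrix()[:,0]
    print('feed xy',(np.array([d[0]*c+d[1]*n,-d[0]*n+d[1]*c])*1000).round(1),'z',(s['eef_pos'][2]*1000).round(1),'yaw rel deg',np.degrees(np.arctan2(tx[1],tx[0])-FT).round(2),'f',(R.from_euler('z',-FT).apply(s['ft_force'])).round(1),'w',s['gripper_width'].round(4),s['gripper_force'].round(1),s['time_s'])
E
python3 -m crank '{"motion":[{"xyz":[0,0,-1],"dr":[0,0,0],"fingers":0.3},{"xyz":[0,0,-3],"dr":[0,0,0],"fingers":0.3},{"xyz":[0,0,-5],"dr":[0,0,0],"fingers":0.3},{"xyz":[0,0,-7],"dr":[0,0,0],"fingers":0.3},{"xyz":[0,0,-8.3],"dr":[0,0,0],"fingers":0.3},{"xyz":[0,0,-8.3],"dr":[0,0,0],"fingers":0.3}]}'
python3 - <<'E'
from h import *
s=readout.get_state();im,W=cloud('wrist'); T=R.from_quat(s['tool_rot']).inv().apply((W-s['eef_pos']).reshape(-1,3)).reshape(W.shape)*1000
g=im.min(2); m=(T[...,2]>-75)&(T[...,2]<-65)&(abs(T[...,1])<20)&(T[...,0]>25); x=T[m]; print('nosecap x',x[:,0].min(),x[:,0].max(),x.mean(0))
m=(T[...,2]>-62)&(T[...,2]<-48)&(abs(T[...,1])<26)&(T[...,0]>18); print('top',T[m][:,2].mean(),T[m].min(0),T[m].max(0))
go(feed(-.0007,-.015,.2),FT)
E
```

```text
time_s: 8.68
eef_pos: [0.4567, 0.2579, 0.2085]
tool_rot: [0.306, 0.952, 0.001, 0.002]
ft_force: [0.2, -0.0, -2.5]
gripper_width: 0.0391
gripper_force: 61.6
nosecap x 30.288733111393643 64.01906785582942 [ 47.89483691   0.78502371 -69.14844869]
top -55.18958840378547 [ 18.0014806  -19.24027639 -61.83796662] [ 74.83213986  20.94457238 -52.56685474]
t 8.725 pos [0.456  0.2572 0.2067] xyz [-14.36 -13.33   0.27] dr [ 3.000e-02 -2.000e-02  3.199e+01]
```

```bash
python3 -m crank '{"motion":[{"xyz":[-1,-0.5,0],"dr":[0,0,2],"fingers":0.3},{"xyz":[-2,-1.5,0],"dr":[0,0,4],"fingers":0.3},{"xyz":[-3.3,-2.8,0],"dr":[0,0,6],"fingers":0.3},{"xyz":[-4.6,-4.1,0],"dr":[0,0,8],"fingers":0.3},{"xyz":[-6,-5.4,0],"dr":[0,0,10],"fingers":0.3},{"xyz":[-7.3,-6.7,0],"dr":[0,0,12],"fingers":0.3},{"xyz":[-8.6,-8,0],"dr":[0,0,14],"fingers":0.3},{"xyz":[-10,-9.3,0],"dr":[0,0,16],"fingers":0.3},{"xyz":[-11.3,-10.6,0],"dr":[0,0,18],"fingers":0.3},{"xyz":[-12.6,-12,0],"dr":[0,0,20],"fingers":0.3},{"xyz":[-14.3,-13.3,0],"dr":[0,0,22],"fingers":0.3},{"xyz":[-14.3,-13.3,0],"dr":[0,0,24],"fingers":0.3},{"xyz":[-14.3,-13.3,0],"dr":[0,0,26],"fingers":0.3},{"xyz":[-14.3,-13.3,0],"dr":[0,0,28],"fingers":0.3},{"xyz":[-14.3,-13.3,0],"dr":[0,0,30],"fingers":0.3},{"xyz":[-14.3,-13.3,0],"dr":[0,0,32],"fingers":0.3},{"xyz":[-14.3,-13.3,0],"dr":[0,0,32],"fingers":0.3},{"xyz":[-14.3,-13.3,0],"dr":[0,0,32],"fingers":0.3}]}'
python3 - <<'E'
from h import *
infeed(); go(feed(-.0005,-.015,.035),FT)
s=readout.get_state(); im,W=cloud('wrist')
c,n=np.cos(FT),np.sin(FT); X=(W[...,0]-F[0])*c+(W[...,1]-F[1])*n; Y=-(W[...,0]-F[0])*n+(W[...,1]-F[1])*c; Z=W[...,2]
m=(Z>.014)&(Z<.022)&(X>.01)&(X<.04)&(Y>.03)&(Y<.09); print('rail',m.sum(),X[m].mean(),X[m].min(),X[m].max())
E
```

```text
time_s: 10.98
eef_pos: [0.5526, -0.2209, 0.205]
tool_rot: [0.991, -0.133, -0.001, -0.0]
ft_force: [-0.6, 0.9, -1.9]
gripper_width: 0.0388
gripper_force: 61.6Traceback (most recent call last):
  File "<stdin>", line 2, in <module>
  File "h.py", line 41, in infeed
    print('feed xy',(np.array([d[0]*c+d[1]*n,-d[0]*n+d[1]*c])*1000).round(1),'z',(s['eef_pos'][2]*1000).round(1),'yaw rel deg',np.degrees(np.arctan2(tx[1],tx[0])-FT).round(2),'f',(R.from_euler('z',-FT).apply(s['ft_force'])).round(1),'w',s['gripper_width'].round(4),s['gripper_force'].round(1),s['time_s'])
                                                                                                                                                                                                                                             ^^^^^^^^^^^^^^^^^^^^^^^^
AttributeError: 'float' object has no attribute 'round'
```

```bash
sed -i "s/s\['gripper_width'\].round(4),s\['gripper_force'\].round(1)/round(s['gripper_width'],4),round(s['gripper_force'],1)/" h.py
python3 - <<'E'
from h import *
infeed(); go(feed(-.0005,-.015,.035),FT)
s=readout.get_state(); im,W=cloud('wrist')
c,n=np.cos(FT),np.sin(FT); X=(W[...,0]-F[0])*c+(W[...,1]-F[1])*n; Y=-(W[...,0]-F[0])*n+(W[...,1]-F[1])*c; Z=W[...,2]
m=(Z>.014)&(Z<.022)&(X>.01)&(X<.04)&(Y>.03)&(Y<.09); print('rail',m.sum(),X[m].mean() if m.any() else 0)
E
```

```text
feed xy [ -2.4 -13.4] z 205.0 yaw rel deg 0.2 f [-0.8  0.7 -1.9] w 0.0388 61.6 10.975
t 10.975 pos [ 0.5526 -0.2209  0.205 ] xyz [0.08 0.06 6.8 ] dr [0.   0.01 0.04]
rail 317 0.025411932497882008
```

```bash
python3 -m crank '{"motion":[{"xyz":[0.08,0.06,2],"dr":[0,0,0],"fingers":0.3},{"xyz":[0.08,0.06,4],"dr":[0,0,0],"fingers":0.3},{"xyz":[0.08,0.06,6],"dr":[0,0,0],"fingers":0.3},{"xyz":[0.08,0.06,7],"dr":[0,0,0.04],"fingers":0.3},{"xyz":[0.08,0.06,7],"dr":[0,0,0.04],"fingers":0.3}]}'
python3 - <<'E'
from h import *
infeed(); go(feed(-.0005,-.015,.008),FT)
s=readout.get_state(); im,W=cloud('wrist')
c,n=np.cos(FT),np.sin(FT); X=(W[...,0]-F[0])*c+(W[...,1]-F[1])*n; Y=-(W[...,0]-F[0])*n+(W[...,1]-F[1])*c; Z=W[...,2]
m=(Z>.014)&(Z<.022)&(X>.01)&(X<.04)&(Y>.03)&(Y<.09); print('rail',m.sum(),X[m].mean() if m.any() else 0)
E
```

```text
time_s: 11.65
eef_pos: [0.5531, -0.2227, 0.029]
tool_rot: [0.991, -0.136, -0.002, -0.0]
ft_force: [0.4, -0.1, -1.7]
gripper_width: 0.0389
gripper_force: 61.4
feed xy [ -1.4 -15. ] z 29.0 yaw rel deg -0.14 f [ 0.4 -0.  -1.7] w 0.0389 61.4 11.65
t 11.65 pos [ 0.5531 -0.2227  0.029 ] xyz [ 0.04 -0.    0.84] dr [-0.    0.04 -0.03]
rail 1596 0.02556766043393962
```

```bash
python3 -m crank '{"motion":[{"xyz":[0.04,0,0.3],"dr":[0,0,0],"fingers":0.3},{"xyz":[0.05,0,0.6],"dr":[0,0,0],"fingers":0.3},{"xyz":[0.05,0,0.8],"dr":[0,0,0],"fingers":0.3},{"xyz":[0.05,0,0.88],"dr":[0,0,0],"fingers":0.3},{"xyz":[0.05,0,0.88],"dr":[0,0,0],"fingers":0.3}]}'
python3 - <<'E'
from h import *
infeed()
E
```

```text
time_s: 12.32
eef_pos: [0.5565, -0.2237, 0.0132]
tool_rot: [0.991, -0.137, 0.001, 0.0]
ft_force: [-26.7, 10.8, 75.5]
gripper_width: 0.0393
gripper_force: 71.1
feed xy [  2.2 -15.1] z 13.2 yaw rel deg -0.26 f [-28.6   3.3  75.5] w 0.0393 71.1 12.325
```

Run:
```python
from h import *
s=readout.get_state(); im,W=cloud('wrist'); cv2.imwrite('pics/p1.png',cv2.resize(im,(800,600)))
c,n=np.cos(FT),np.sin(FT); X=(W[...,0]-F[0])*c+(W[...,1]-F[1])*n; Y=-(W[...,0]-F[0])*n+(W[...,1]-F[1])*c; Z=W[...,2]
m=(X>.035)&(X<.055)&(abs(Y+.015)<.01); print('cap z',np.median(Z[m]))
m=(X>.069)&(X<.073)&(abs(Y+.015)<.006); print('nose z',np.median(Z[m]))
m=(abs(X-.022)<.004)&(abs(Y+.015)<.006); print('mid z',np.median(Z[m]))
m=(Z>.07)&(Z<.085)&(X>.025)&(X<.07)&(abs(Y+.015)<.02); print('cap ctr',X[m].mean(),Y[m].mean(),X[m].min(),X[m].max())
```

```text
cap z 0.08280317366851121
nose z 0.06890791353033315
mid z 0.06864776402894202
cap ctr 0.050876534414477405 -0.01492714131917111 0.025447489233655543 0.06996092703358718
```

View pics/p1.png

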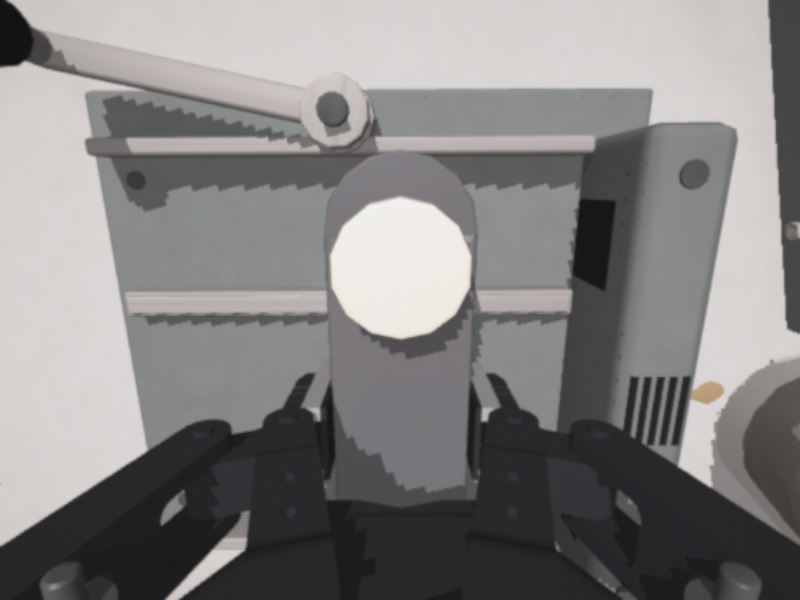

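```bash
python3 -m crank '{"motion":[{"xyz":[0,0,-0.3],"dr":[0,0,0],"fingers":0.3},{"xyz":[0,0,-0.6],"dr":[0,0,0],"fingers":0.3},{"xyz":[0,0,-0.6],"dr":[0,0,0],"fingers":0.3},{"xyz":[0,0,-0.6],"dr":[0,0,0],"fingers":0.3}]}'
cat >> h.py <<'E'
def relx():
    im,W=cloud('wrist'); c,n=np.cos(FT),np.sin(FT); X=(W[...,0]-F[0])*c+(W[...,1]-F[1])*n; Y=-(W[...,0]-F[0])*n+(W[...,1]-F[1])*c; Z=W[...,2]; g=im.min(2)
    y0=readout.get_state(); y0=-(y0['eef_pos'][0]-F[0])*n+(y0['eef_pos'][1]-F[1])*c
    u,cn=cv2.connectedComponents(((g>190)).astype(np.uint8))[1],0
    l=u[np.where((abs(X-.047)<.004)&(abs(Y-y0)<.004)&(Z>.06))]; l=np.bincount(l[l>0]).argmax(); m=u==l
    print('cap n',m.sum(),'x',X[m].min(),X[m].max(),'mean',X[m].mean(),Y[m].mean(),'z',Z[m].mean())
    k=(Z>.014)&(Z<.022)&(X>.01)&(X<.04)&(((Y>y0+.03)&(Y<.085))|((Y<y0-.03)&(Y>-.075))); print('rail',k.sum(),np.polyfit(Y[k],X[k],1))
    for a,b in((.021,.024),(.066,.072)):
        m=(abs(X-(a+b)/2)<(b-a)/2)&(abs(Y-y0)<.01); print('top z',np.median(Z[m]))
E
python3 - <<'E'
from h import *
infeed(); relx()
E
```

```text
time_s: 12.88
eef_pos: [0.5555, -0.2234, 0.0234]
tool_rot: [0.991, -0.137, -0.0, -0.0]
ft_force: [0.2, 0.3, -2.4]
gripper_width: 0.0391
gripper_force: 61.6
feed xy [  1.1 -15. ] z 23.4 yaw rel deg -0.24 f [ 0.1  0.3 -2.4] w 0.0391 61.6 12.875
cap n 7442 x nan nan mean nan nan z nan
rail 2809 [-0.0003294  0.0255702]
top z 0.14714679126919106
top z 0.0785728631490846
```

```bash
sed -i "s/(Z>.06))\]; l=/(Z>.06)\&(g>190))]; l=/; s/m=u==l/m=(u==l)\&(Z>.07)\&(Z<.11)/" h.py
python3 - <<'E'
from h import *
infeed(); relx()
E
```

```text
feed xy [  1. -15.] z 23.3 yaw rel deg -0.24 f [ 0.2 -0.2 -1.2] w 0.0388 61.6 12.925
cap n 7400 x 0.03287482235063188 0.06587924550090749 mean 0.05005054185083024 -0.01462252918786422 z 0.09243266763316266
rail 2803 [0.00016074 0.02557317]
top z 0.14693410276804025
top z 0.07849821926867709
```

```bash
python3 -m crank '{"motion":[{"xyz":[-0.08,0,0],"dr":[0,0,0.05],"fingers":0.3},{"xyz":[-0.08,0,0.15],"dr":[0,0,0.05],"fingers":0.3},{"xyz":[-0.08,0,0.3],"dr":[0,0,0.05],"fingers":0.3},{"xyz":[-0.08,0,0.42],"dr":[0,0,0.05],"fingers":0.3},{"xyz":[-0.08,0,0.42],"dr":[0,0,0.05],"fingers":0.3}]}'
python3 - <<'E'
from h import *
infeed(); relx()
E
```

```text
time_s: 13.6
eef_pos: [0.5536, -0.2229, 0.013]
tool_rot: [0.99, -0.139, -0.0, -0.0]
ft_force: [0.5, 0.4, -2.5]
gripper_width: 0.0391
gripper_force: 61.6
feed xy [ -0.9 -15.1] z 13.0 yaw rel deg -0.5 f [ 0.4  0.5 -2.5] w 0.0391 61.6 13.6
cap n 7429 x 0.030982358610821836 0.06393733293014969 mean 0.04809234795620819 -0.014874229488404282 z 0.08203304381118731
rail 3191 [5.62221747e-05 2.56200703e-02]
top z 0.06807983043263181
top z 0.06812999299938685
```

```bash
python3 -m crank '{"motion":[{"xyz":[0,0,0.08],"dr":[0,0,-0.1],"fingers":0.3},{"xyz":[0,0,0.16],"dr":[0,0,-0.1],"fingers":0.3},{"xyz":[0,0,0.2],"dr":[0,0,-0.1],"fingers":0.3},{"xyz":[0,0,0.2],"dr":[0,0,-0.1],"fingers":0.3}]}'
python3 - <<'E'
from h import *
infeed(); relx()
E
```

```text
time_s: 14.15
eef_pos: [0.5537, -0.2229, 0.0082]
tool_rot: [0.991, -0.135, -0.0, -0.0]
ft_force: [0.3, -0.1, -2.5]
gripper_width: 0.039
gripper_force: 61.6
feed xy [ -0.8 -15. ] z 8.2 yaw rel deg 0.0 f [ 0.3 -0.1 -2.5] w 0.039 61.6 14.15
cap n 7435 x 0.031203193227889496 0.06405470616827136 mean 0.048204313539985263 -0.014461869112684263 z 0.0773623814577251
rail 3326 [-0.00023027  0.02563828]
top z 0.06334177328618823
top z 0.06344874765643684
```

```bash
python3 -m crank '{"motion":[{"xyz":[0,0,0],"dr":[0,0,0],"fingers":0.8},{"xyz":[0,0,0],"dr":[0,0,0],"fingers":0.8},{"xyz":[0,0,0],"dr":[0,0,0],"fingers":0.8},{"xyz":[0,0,-0.8],"dr":[0,0,0],"fingers":0.8},{"xyz":[0,0,-2.3],"dr":[0,0,0],"fingers":0.8},{"xyz":[0,0,-2.8],"dr":[0,0,0],"fingers":0.6},{"xyz":[0,-1,-2.8],"dr":[0,0,0],"fingers":0},{"xyz":[0,-2,-2.8],"dr":[0,0,0],"fingers":0},{"xyz":[0,-2,-2.8],"dr":[0,0,0],"fingers":0},{"xyz":[0,-2,-2.8],"dr":[0,0,0],"fingers":0},{"xyz":[0,-2,-2.8],"dr":[0,0,0],"fingers":0},{"xyz":[0,-2,-2.8],"dr":[0,0,0],"fingers":0}]}'
python3 - <<'E'
from h import *
infeed(); s=readout.get_state();im,W=cloud('wrist'); T=R.from_quat(s['tool_rot']).inv().apply((W-s['eef_pos']).reshape(-1,3)).reshape(W.shape)*1000
m=(abs(T[...,0])<14)&(abs(T[...,1])<25)&(T[...,2]>-60); print('finger pts',m.sum(),np.nanmax(T[m],0),np.nanmin(T[m],0))
c,n=np.cos(FT),np.sin(FT); X=(W[...,0]-F[0])*c+(W[...,1]-F[1])*n; Y=-(W[...,0]-F[0])*n+(W[...,1]-F[1])*c; Z=W[...,2]
m=(X>.018)&(X<.07)&(Y>-.045)&(Y<.015)&(Z>.055)&(Z<.07); print('rack top z',np.median(Z[m]),'y',Y[m].min(),Y[m].max())
E
```

```text
time_s: 15.7
eef_pos: [0.5669, -0.1754, 0.0783]
tool_rot: [0.991, -0.136, -0.0, 0.0]
ft_force: [-0.2, 1.4, -0.7]
gripper_width: -0.0003
gripper_force: 0.0
feed xy [-0.8 34.3] z 78.3 yaw rel deg -0.05 f [-0.6  1.3 -0.7] w -0.0003 0.0 15.7
finger pts 3527 [13.99753003 24.9712143  72.86813241] [-13.98946559 -24.96222931 -59.99117623]
rack top z 0.06266952920527387 y -0.034573962253376854 0.005626060886105783
```

```bash
python3 -m crank '{"motion":[{"xyz":[0,0,1.5],"dr":[0,0,0],"fingers":0},{"xyz":[0,0,2.7],"dr":[0,0,0],"fingers":0},{"xyz":[0,0,3.2],"dr":[0,0,0],"fingers":0},{"xyz":[0,0,3.2],"dr":[0,0,0],"fingers":0},{"xyz":[0,0.4,3.2],"dr":[0,0,0],"fingers":0},{"xyz":[0,0.7,3.2],"dr":[0,0,0],"fingers":0},{"xyz":[0,1,3.2],"dr":[0,0,0],"fingers":0},{"xyz":[0,1.3,3.2],"dr":[0,0,0],"fingers":0},{"xyz":[0,1.6,3.2],"dr":[0,0,0],"fingers":0},{"xyz":[0,1.9,3.2],"dr":[0,0,0],"fingers":0},{"xyz":[0,2.1,3.2],"dr":[0,0,0],"fingers":0},{"xyz":[0,2.3,3.2],"dr":[0,0,0],"fingers":0},{"xyz":[0,2.3,3.2],"dr":[0,0,0],"fingers":0}]}'
cat >> h.py <<'E'
def ytop(x0=.018,x1=.07,ya=-.1,yb=.06):
    infeed(); im,W=cloud('wrist'); c,n=np.cos(FT),np.sin(FT); X=(W[...,0]-F[0])*c+(W[...,1]-F[1])*n; Y=-(W[...,0]-F[0])*n+(W[...,1]-F[1])*c; Z=W[...,2]
    for a in np.arange(x0,x1,.01):
        m=(X>a)&(X<a+.01)&(Y>ya)&(Y<yb)&(Z>.055)&(Z<.068); print(round(a,3),m.sum(),np.median(Z[m]),'y',Y[m].min(),Y[m].max())
E
python3 - <<'E'
from h import *
ytop()
E
```

```text
time_s: 17.38
eef_pos: [0.5515, -0.2306, -0.0017]
tool_rot: [0.991, -0.135, -0.0, 0.0]
ft_force: [-0.1, -0.7, -0.2]
gripper_width: -0.0001
gripper_force: 0.0
feed xy [ -0.8 -23. ] z -1.7 yaw rel deg -0.02 f [ 0.1 -0.7 -0.2] w -0.0001 0.0 17.375
0.018 3630 0.06231171532517721 y -0.09998177099551157 -0.037041818705659625
0.028 2003 0.05818620002292457 y -0.09999847038501415 -0.03706820640902623
0.038 1627 0.057928540609688536 y -0.09997927479776822 -0.037069547878972584
0.048 1999 0.05794994682487399 y -0.09998510402365411 -0.03704503746840282
0.058 3825 0.062026516451497565 y -0.09997549926991607 -0.03797821879553792
0.068 2952 0.05892280293822571 y -0.0999956133851113 -0.0425160442779724
```

```bash
python3 -m crank '{"motion":[{"xyz":[0,0.12,0],"dr":[0,0,0],"fingers":0},{"xyz":[0,0.22,0],"dr":[0,0,0],"fingers":0},{"xyz":[0,0.3,0],"dr":[0,0,0],"fingers":0},{"xyz":[0,0.36,0],"dr":[0,0,0],"fingers":0},{"xyz":[0,0.36,0],"dr":[0,0,0],"fingers":0}]}'
python3 - <<'E'
from h import *
ytop(.018,.07,-.07,.06)
E
```

```text
time_s: 18.05
eef_pos: [0.55, -0.236, -0.0017]
tool_rot: [0.991, -0.134, -0.0, -0.001]
ft_force: [2.3, 13.3, 2.4]
gripper_width: -0.0001
gripper_force: 7.0
feed xy [ -0.8 -28.7] z -1.7 yaw rel deg 0.13 f [-1.3 13.4  2.4] w -0.0001 7.0 18.05
0.018 1762 0.06267440535668349 y -0.06996486991313118 -0.042067909791460946
0.028 747 0.06259913749202684 y -0.0561299270963957 -0.042085506468325824
0.038 432 0.06253200470535294 y -0.048060606710201084 -0.04211293586285368
0.048 575 0.06261133207152433 y -0.050532159856740554 -0.042093910748164494
0.058 1749 0.0627016791591265 y -0.06991927367698278 -0.04285467441524085
0.068 1117 0.06266248141369285 y -0.06994411463943072 -0.04773741906762991
```

Run:
```python
from h import *
go([.623,.128,.2],np.radians(60.6))
```

```text
t 18.1 pos [ 0.55   -0.2361 -0.0017] xyz [ -1.06 -14.84  -8.03] dr [-3.00e-02 -1.00e-02 -1.52e+01]
```

```bash
python3 -m crank '{"motion":[{"xyz":[0,-0.4,0],"dr":[0,0,0],"fingers":0},{"xyz":[0,-1,-1.5],"dr":[0,0,0],"fingers":0},{"xyz":[0,-2,-3.5],"dr":[0,0,0],"fingers":0},{"xyz":[0,-3.5,-5.5],"dr":[0,0,-2],"fingers":0.5},{"xyz":[-0.3,-5.5,-7],"dr":[0,0,-4],"fingers":1},{"xyz":[-0.5,-7.5,-8],"dr":[0,0,-6],"fingers":1},{"xyz":[-0.7,-9.5,-8],"dr":[0,0,-8],"fingers":1},{"xyz":[-0.9,-11.5,-8],"dr":[0,0,-10],"fingers":1},{"xyz":[-1,-13.5,-8],"dr":[0,0,-12],"fingers":1},{"xyz":[-1,-14.8,-8],"dr":[0,0,-14],"fingers":1},{"xyz":[-1,-14.8,-8],"dr":[0,0,-15.2],"fingers":1},{"xyz":[-1,-14.8,-8],"dr":[0,0,-15.2],"fingers":1},{"xyz":[-1,-14.8,-8],"dr":[0,0,-15.2],"fingers":1},{"xyz":[-1,-14.8,-8],"dr":[0,0,-15.2],"fingers":1}]}'
python3 - <<'E'
from h import *
im,W=cloud('wrist'); cv2.imwrite('pics/w2.png',cv2.resize(im,(800,600)))
rackfit(W,[.623,.128],np.radians(60.6)); go([.623,.128,.0],np.radians(60.6))
E
```

```text
time_s: 19.85
eef_pos: [0.6243, 0.1238, 0.1984]
tool_rot: [0.865, 0.503, 0.0, 0.0]
ft_force: [0.3, 0.5, 0.2]
gripper_width: 0.0855
gripper_force: 0.0
topz 0.05474319774820785 w 0.03873928549212889 slope/offset [5.16859634e-03 8.00288686e-05] xmin -0.0743736185664845 xmax 0.07550737816477707
caps [(np.float64(-0.04314137435678019), np.float64(0.04626506055247448))] y -0.0003835324592569671 0.00011691909922647493 0.0686418268497544
t 19.9 pos [0.6243 0.124  0.1985] xyz [ 0.11 -0.13  7.94] dr [ 0.   -0.   -0.05]
```

View pics/w2.png

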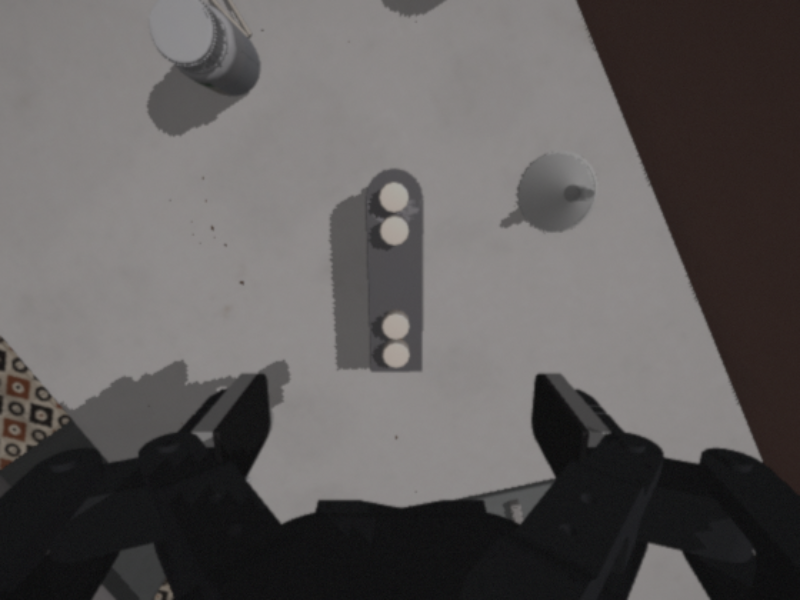

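```bash
python3 -m crank '{"motion":[{"xyz":[0.13,-0.13,2],"dr":[0,0,-0.05],"fingers":1},{"xyz":[0.13,-0.13,4],"dr":[0,0,-0.05],"fingers":1},{"xyz":[0.13,-0.13,6],"dr":[0,0,-0.05],"fingers":1},{"xyz":[0.13,-0.13,7.3],"dr":[0,0,-0.05],"fingers":1},{"xyz":[0.13,-0.13,8],"dr":[0,0,-0.05],"fingers":1},{"xyz":[0.13,-0.13,8],"dr":[0,0,-0.05],"fingers":1},{"xyz":[0.13,-0.13,8],"dr":[0,0,-0.05],"fingers":0.3},{"xyz":[0.13,-0.13,8],"dr":[0,0,-0.05],"fingers":0.3},{"xyz":[0.13,-0.13,8],"dr":[0,0,-0.05],"fingers":0.3},{"xyz":[0.13,-0.13,8],"dr":[0,0,-0.05],"fingers":0.3},{"xyz":[0.13,-0.13,8],"dr":[0,0,-0.05],"fingers":0.3},{"xyz":[0.13,-0.13,8],"dr":[0,0,-0.05],"fingers":0.3}]}' 60
python3 -m crank '{"motion":[{"xyz":[0,0,-1],"dr":[0,0,0],"fingers":0.3},{"xyz":[0,0,-3],"dr":[0,0,0],"fingers":0.3},{"xyz":[0,0,-5],"dr":[0,0,0],"fingers":0.3},{"xyz":[0,0,-7],"dr":[0,0,0],"fingers":0.3},{"xyz":[0,0,-8.2],"dr":[0,0,0],"fingers":0.3},{"xyz":[0,0,-8.2],"dr":[0,0,0],"fingers":0.3}]}'
python3 - <<'E'
from h import *
s=readout.get_state();im,W=cloud('wrist'); T=R.from_quat(s['tool_rot']).inv().apply((W-s['eef_pos']).reshape(-1,3)).reshape(W.shape)*1000
m=(T[...,2]>-75)&(T[...,2]<-64)&(abs(T[...,1])<20)&(T[...,0]>18); x=T[m]; print('caps x',x[:,0].min(),x[:,0].max(),x.mean(0))
m=(T[...,2]>-62)&(T[...,2]<-48)&(abs(T[...,1])<26)&(T[...,0]>18); print('top',np.median(T[m][:,2]),T[m].min(0),T[m].max(0))
go(feed(-.0008,.038,.1),FT)
E
```

```text
time_s: 21.4
eef_pos: [0.6239, 0.1289, -0.0003]
tool_rot: [0.863, 0.505, 0.001, 0.0]
ft_force: [-1.0, -0.1, 9.3]
gripper_width: 0.0388
gripper_force: 61.2
time_s: 22.15
eef_pos: [0.6241, 0.1291, 0.206]
tool_rot: [0.863, 0.505, 0.002, 0.001]
ft_force: [-0.0, -0.2, -3.3]
gripper_width: 0.0392
gripper_force: 61.8
caps x 24.59219003145002 66.03600842904623 [ 46.3726154    0.60033143 -68.79817836]
top -54.94532907940918 [ 18.00245969 -19.57147481 -61.97521133] [ 74.92175908  20.78753888 -52.46263023]
t 22.2 pos [0.6232 0.1287 0.2039] xyz [-11.57   3.95   4.15] dr [ 1.000e-02 -2.000e-02  1.525e+01]
```

Run:
```python
from h import *
go(feed(-.0009,.025,.03),FT)
```

```text
t 22.2 pos [0.6232 0.1287 0.2039] xyz [-12.08   4.06   6.95] dr [ 1.000e-02 -2.000e-02  1.525e+01]
```

```bash
python3 -m crank '{"motion":[{"xyz":[-1,0.3,0],"dr":[0,0,2],"fingers":0.3},{"xyz":[-2.5,0.8,0],"dr":[0,0,4],"fingers":0.3},{"xyz":[-4,1.3,0],"dr":[0,0,6],"fingers":0.3},{"xyz":[-6,2,0],"dr":[0,0,8],"fingers":0.3},{"xyz":[-8,2.7,0],"dr":[0,0,10],"fingers":0.3},{"xyz":[-10,3.4,0],"dr":[0,0,12],"fingers":0.3},{"xyz":[-12.1,4.1,0],"dr":[0,0,14],"fingers":0.3},{"xyz":[-12.1,4.1,0.5],"dr":[0,0,15.2],"fingers":0.3},{"xyz":[-12.1,4.1,2],"dr":[0,0,15.2],"fingers":0.3},{"xyz":[-12.1,4.1,4],"dr":[0,0,15.2],"fingers":0.3},{"xyz":[-12.1,4.1,5.5],"dr":[0,0,15.2],"fingers":0.3},{"xyz":[-12.1,4.1,6.5],"dr":[0,0,15.2],"fingers":0.3},{"xyz":[-12.1,4.1,6.9],"dr":[0,0,15.2],"fingers":0.3},{"xyz":[-12.1,4.1,6.9],"dr":[0,0,15.2],"fingers":0.3},{"xyz":[-12.1,4.1,6.9],"dr":[0,0,15.2],"fingers":0.3}]}'
cat >> h.py <<'E'
def relx2():
    im,W=cloud('wrist'); c,n=np.cos(FT),np.sin(FT); X=(W[...,0]-F[0])*c+(W[...,1]-F[1])*n; Y=-(W[...,0]-F[0])*n+(W[...,1]-F[1])*c; Z=W[...,2]
    s=readout.get_state(); y0=-(s['eef_pos'][0]-F[0])*n+(s['eef_pos'][1]-F[1])*c; h=Z-s['eef_pos'][2]; g=im.min(2)
    m=(h>.064)&(h<.075)&(g>120)&(abs(Y-y0)<.02)&(X>.018)&(X<.08); print('caps(24..66)',m.sum(),X[m].min(),X[m].max(),X[m].mean(),'z',Z[m].mean())
    k=(Z>.014)&(Z<.022)&(X>.01)&(X<.04)&(((Y>y0+.03)&(Y<.085))|((Y<y0-.03)&(Y>-.04))); print('rail',k.sum(),np.polyfit(Y[k],X[k],1))
    m=(h>.05)&(h<.06)&(abs(Y-y0)<.02)&(X>.018)&(X<.09); print('nose x',X[m].max(),'top z',np.median(Z[m]))
E
python3 - <<'E'
from h import *
infeed(); relx2()
E
```

```text
time_s: 24.08
eef_pos: [0.5651, -0.1853, 0.0316]
tool_rot: [0.991, -0.133, 0.001, 0.0]
ft_force: [0.6, -0.9, -2.9]
gripper_width: 0.0389
gripper_force: 61.5
feed xy [ 0.1 24.2] z 31.6 yaw rel deg 0.25 f [ 0.8 -0.7 -2.9] w 0.0389 61.5 24.075
caps(24..66) 5130 0.024073192374353465 0.06575206571382276 0.04635222754880012 z 0.10052080190505111
rail 1603 [-0.00067266  0.02555876]
nose x 0.07492356036032462 top z 0.08666812359715662
```

```bash
python3 -m crank '{"motion":[{"xyz":[0.02,0,0.3],"dr":[0,0,0.05],"fingers":0.3},{"xyz":[0.02,0,0.55],"dr":[0,0,0.05],"fingers":0.3},{"xyz":[0.02,0,0.7],"dr":[0,0,0.05],"fingers":0.3},{"xyz":[0.02,0,0.7],"dr":[0,0,0.05],"fingers":0.3}]}'
python3 - <<'E'
from h import *
infeed(); relx2()
E
```

```text
time_s: 24.62
eef_pos: [0.5648, -0.1852, 0.0129]
tool_rot: [0.991, -0.135, -0.0, -0.0]
ft_force: [0.2, -0.3, -2.6]
gripper_width: 0.0391
gripper_force: 61.6
feed xy [-0.2 24.2] z 12.9 yaw rel deg 0.01 f [ 0.3 -0.3 -2.6] w 0.0391 61.6 24.625
caps(24..66) 5149 0.02408124123169567 0.06558170033997492 0.0461765000876782 z 0.08169287027199243
rail 2101 [-0.00025057  0.02560385]
nose x 0.07475265288957016 top z 0.0678327704050583
```

```bash
python3 -m crank '{"motion":[{"xyz":[0,0,0.1],"dr":[0,0,0],"fingers":0.3},{"xyz":[0,0,0.19],"dr":[0,0,0],"fingers":0.3},{"xyz":[0,0,0.19],"dr":[0,0,0],"fingers":0.3},{"xyz":[0,0,0.19],"dr":[0,0,0],"fingers":0.3},{"xyz":[0,0,0.19],"dr":[0,0,0],"fingers":0.8},{"xyz":[0,0,0.19],"dr":[0,0,0],"fingers":0.8},{"xyz":[0,0,0.19],"dr":[0,0,0],"fingers":0.8},{"xyz":[0,0,-0.6],"dr":[0,0,0],"fingers":0.8},{"xyz":[0,0,-2.1],"dr":[0,0,0],"fingers":0.8},{"xyz":[0,0,-2.6],"dr":[0,0,0],"fingers":0.6},{"xyz":[0,-1,-2.6],"dr":[0,0,0],"fingers":0},{"xyz":[0,-2,-2.6],"dr":[0,0,0],"fingers":0},{"xyz":[0,-2,-2.6],"dr":[0,0,0],"fingers":0},{"xyz":[0,-2,-2.6],"dr":[0,0,0],"fingers":0},{"xyz":[0,-2,-2.6],"dr":[0,0,0],"fingers":0},{"xyz":[0,-2,-2.6],"dr":[0,0,0],"fingers":0}]}'
python3 - <<'E'
from h import *
ytop(.018,.07,-.02,.07)
E
```

```text
time_s: 26.68
eef_pos: [0.5783, -0.1378, 0.0784]
tool_rot: [0.991, -0.136, -0.0, 0.0]
ft_force: [0.6, 0.5, -0.3]
gripper_width: -0.0
gripper_force: 0.0
feed xy [ 0.1 73.5] z 78.4 yaw rel deg -0.05 f [ 0.4  0.6 -0.3] w -0.0 0.0 26.675
0.018 773 0.062756620104616 y 0.004460235057996411 0.044772797795642624
0.028 490 0.06268604974937296 y 0.004394323321144574 0.04478609637234778
0.038 839 0.0626989171483234 y 0.004083048760957074 0.0447855902251695
0.048 561 0.06264508544107764 y 0.004755840684291794 0.04472421226555254
0.058 718 0.06264920334969075 y 0.00544182326204647 0.044059220133710456
0.068 432 0.06262480482140095 y 0.010780664750475016 0.03924545092886829
```

```bash
python3 -m crank '{"motion":[{"xyz":[0,0,1.5],"dr":[0,0,0],"fingers":0},{"xyz":[0,0,2.7],"dr":[0,0,0],"fingers":0},{"xyz":[0,0,3.2],"dr":[0,0,0],"fingers":0},{"xyz":[0,0,3.2],"dr":[0,0,0],"fingers":0},{"xyz":[0,0.4,3.2],"dr":[0,0,0],"fingers":0},{"xyz":[0,0.7,3.2],"dr":[0,0,0],"fingers":0},{"xyz":[0,1,3.2],"dr":[0,0,0],"fingers":0},{"xyz":[0,1.3,3.2],"dr":[0,0,0],"fingers":0},{"xyz":[0,1.6,3.2],"dr":[0,0,0],"fingers":0},{"xyz":[0,1.9,3.2],"dr":[0,0,0],"fingers":0},{"xyz":[0,2.1,3.2],"dr":[0,0,0],"fingers":0},{"xyz":[0,2.25,3.2],"dr":[0,0,0],"fingers":0},{"xyz":[0,2.35,3.2],"dr":[0,0,0],"fingers":0},{"xyz":[0,2.45,3.2],"dr":[0,0,0],"fingers":0},{"xyz":[0,2.53,3.2],"dr":[0,0,0],"fingers":0},{"xyz":[0,2.53,3.2],"dr":[0,0,0],"fingers":0}]}'
python3 - <<'E'
from h import *
ytop(.018,.07,-.07,.06)
E
```

```text
time_s: 28.72
eef_pos: [0.5615, -0.1977, -0.0017]
tool_rot: [0.991, -0.135, -0.0, -0.0]
ft_force: [0.6, 3.2, 0.9]
gripper_width: -0.0
gripper_force: 1.7
feed xy [-0.  11.3] z -1.7 yaw rel deg 0.02 f [-0.3  3.3  0.9] w -0.0 1.7 28.725
0.018 3303 0.06272454136417904 y -0.06994659833858707 -0.002178238905008385
0.028 2238 0.06268055991740634 y -0.06047797126889083 -0.0021037286896205577
0.038 2805 0.06272187643603863 y -0.049061300609223174 -0.0020711150792432163
0.048 2169 0.06273794911272941 y -0.05182451756791977 -0.002050775557244644
0.058 4229 0.06267701158244252 y -0.0699652908698172 -0.0029139995236883466
0.068 2421 0.06260376532974753 y -0.06998339701153562 -0.007926659315197537
```

```bash
python3 -m crank '{"motion":[{"xyz":[0,0.08,0],"dr":[0,0,0],"fingers":0},{"xyz":[0,0.08,0],"dr":[0,0,0],"fingers":0},{"xyz":[0,-0.4,0],"dr":[0,0,0],"fingers":0},{"xyz":[0,-0.8,-1.5],"dr":[0,0,0],"fingers":0},{"xyz":[0,-0.8,-3.5],"dr":[0,0,0],"fingers":0},{"xyz":[0,-0.8,-4.5],"dr":[0,0,0],"fingers":0},{"xyz":[0,-0.8,-4.5],"dr":[0,0,0],"fingers":0}]}'
python3 - <<'E'
from h import *
ytop(.018,.04,-.07,.03)
for z in (.11,.018): go(feed(.1466,.0873,z),FT+np.radians(78.5))
E
```

```text
time_s: 29.65
eef_pos: [0.5681, -0.1791, 0.1129]
tool_rot: [0.991, -0.135, 0.002, 0.0]
ft_force: [0.3, 0.7, -0.7]
gripper_width: 0.0002
gripper_force: 0.0
feed xy [ 1.3 31. ] z 112.9 yaw rel deg -0.01 f [ 0.1  0.8 -0.7] w 0.0002 0.0 29.65
0.018 1032 0.06270240089142397 y -0.06992883965313229 -0.002298070982233536
0.028 622 0.06268094763820478 y -0.06310507936925867 -0.0023024995180362037
0.038 717 0.06273325851021397 y -0.048593885623363156 -0.002257002528239278
t 29.7 pos [ 0.5672 -0.1789  0.1114] xyz [ 5.85 -2.25  0.06] dr [ 1.00e-02 -1.00e-02 -1.57e+01]
t 29.7 pos [ 0.5672 -0.1789  0.1114] xyz [ 5.84 -2.26  3.74] dr [ 1.00e-02 -1.00e-02 -1.57e+01]
```

```bash
python3 -m crank '{"motion":[{"xyz":[1,-0.4,0],"dr":[0,0,-2],"fingers":0},{"xyz":[2.5,-1,0],"dr":[0,0,-4],"fingers":0},{"xyz":[4,-1.5,0],"dr":[0,0,-6],"fingers":0},{"xyz":[5.85,-2.25,0],"dr":[0,0,-8],"fingers":0},{"xyz":[5.85,-2.25,0],"dr":[0,0,-10],"fingers":0},{"xyz":[5.85,-2.25,0],"dr":[0,0,-12],"fingers":0},{"xyz":[5.85,-2.25,0],"dr":[0,0,-14],"fingers":0},{"xyz":[5.85,-2.25,0.5],"dr":[0,0,-15.7],"fingers":0},{"xyz":[5.85,-2.25,2],"dr":[0,0,-15.7],"fingers":0},{"xyz":[5.85,-2.25,3.2],"dr":[0,0,-15.7],"fingers":0},{"xyz":[5.85,-2.25,3.7],"dr":[0,0,-15.7],"fingers":0},{"xyz":[5.85,-2.25,3.7],"dr":[0,0,-15.7],"fingers":0},{"xyz":[5.85,-2.25,3.7],"dr":[0,0,-15.7],"fingers":0}]}'
python3 - <<'E'
from h import *
infeed(); s=readout.get_state(); print(s['q'].round(2))
im,W=cloud('wrist'); c,n=np.cos(FT),np.sin(FT); X=(W[...,0]-F[0])*c+(W[...,1]-F[1])*n; Y=-(W[...,0]-F[0])*n+(W[...,1]-F[1])*c; Z=W[...,2]
m=(Z>.062)&(Z<.075)&(im.max(2)<60)&(X>.08)&(X<.135)&(Y>.06)&(Y<.12); print('knob',m.sum(),X[m].mean(),Y[m].mean(),Z[m].mean())
A=R.from_quat(s['tool_rot'])
for phi in (78.5,88,97,106,115,124,133,142,151,160,169,178,181):
    a=np.radians(phi); p=np.array([.092,.0045])+.092*np.array([np.cos(a),np.sin(a)])-.022*np.array([-np.sin(a),np.cos(a)])
    d=A.inv().apply(np.array(feed(*p,.018))-s['eef_pos'])/.025
    B=R.from_matrix(np.array([[np.cos(a+FT),np.sin(a+FT),0],[np.sin(a+FT),-np.cos(a+FT),0],[0,0,-1]]))
    print(phi,d.round(2),((A.inv()*B).as_rotvec()/np.radians(5)).round(1))
E
```

```text
time_s: 31.32
eef_pos: [0.7235, -0.1637, 0.0194]
tool_rot: [0.853, 0.522, 0.001, 0.0]
ft_force: [0.2, -0.3, 0.2]
gripper_width: 0.0
gripper_force: 0.0
feed xy [147.   87.4] z 19.4 yaw rel deg 78.51 f [ 0.3 -0.2  0.2] w 0.0 0.0 31.325
[ 0.35  0.73 -0.32  1.55  0.27  0.91 -0.53]
knob 1042 0.11227021524170094 0.09875346861740858 0.06715775692452278
78.5 [-0.01 -0.61  0.06] [ 0. -0.  0.]
88 [ 0.09 -1.23  0.05] [ 0.  -0.  -1.9]
97 [ 0.08 -1.83  0.05] [ 0.  -0.  -3.7]
106 [-0.02 -2.41  0.05] [ 0.  -0.  -5.5]
115 [-0.21 -2.98  0.05] [ 0.  -0.  -7.3]
124 [-0.48 -3.5   0.05] [ 0.   0.  -9.1]
133 [-0.84 -3.98  0.05] [  0.    0.  -10.9]
142 [-1.26 -4.4   0.05] [  0.    0.  -12.7]
151 [-1.74 -4.74  0.05] [  0.    0.  -14.5]
160 [-2.27 -5.    0.05] [  0.    0.  -16.3]
169 [-2.84 -5.18  0.05] [  0.    0.  -18.1]
178 [-3.43 -5.27  0.05] [  0.    0.  -19.9]
181 [-3.63 -5.28  0.05] [  0.    0.  -20.5]
```

```bash
python3 -m crank '{"motion":[{"xyz":[0,-0.6,0],"dr":[0,0,0],"fingers":0},{"xyz":[0.1,-1.2,0],"dr":[0,0,-1.9],"fingers":0},{"xyz":[0.1,-1.8,0],"dr":[0,0,-3.7],"fingers":0},{"xyz":[0,-2.4,0],"dr":[0,0,-5.5],"fingers":0},{"xyz":[-0.2,-3,0],"dr":[0,0,-7.3],"fingers":0},{"xyz":[-0.5,-3.5,0],"dr":[0,0,-9.1],"fingers":0},{"xyz":[-0.8,-4,0],"dr":[0,0,-10.9],"fingers":0},{"xyz":[-1.3,-4.4,0],"dr":[0,0,-12.7],"fingers":0},{"xyz":[-1.7,-4.7,0],"dr":[0,0,-14.5],"fingers":0},{"xyz":[-2.3,-5,0],"dr":[0,0,-16.3],"fingers":0},{"xyz":[-2.8,-5.2,0],"dr":[0,0,-18.1],"fingers":0},{"xyz":[-3.4,-5.25,0],"dr":[0,0,-19.9],"fingers":0},{"xyz":[-3.55,-5.28,0],"dr":[0,0,-20.3],"fingers":0},{"xyz":[-3.55,-5.28,0],"dr":[0,0,-20.3],"fingers":0}]}'
python3 - <<'E'
from h import *
infeed(); im,W=cloud('wrist'); cv2.imwrite('pics/k1.png',cv2.resize(im,(800,600)))
E
```

```text
time_s: 33.12
eef_pos: [0.5667, -0.1813, 0.0196]
tool_rot: [0.135, 0.991, 0.001, 0.002]
ft_force: [5.7, 9.4, -1.3]
gripper_width: -0.0001
gripper_force: 5.1
feed xy [ 0.5 28.5] z 19.6 yaw rel deg 180.05 f [ 3.  10.6 -1.3] w -0.0001 5.1 33.125
```

View pics/k1.png

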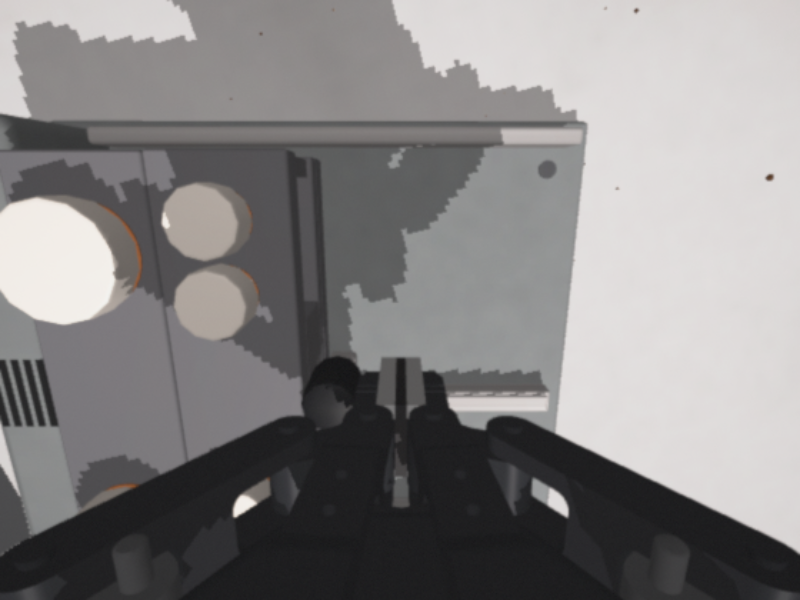

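```bash
python3 -m crank '{"motion":[{"xyz":[0,0.5,0],"dr":[0,0,0],"fingers":0},{"xyz":[0,1.2,0],"dr":[0,0,0],"fingers":0},{"xyz":[0,1.5,-1.5],"dr":[0,0,0],"fingers":0},{"xyz":[0,1.5,-3.5],"dr":[0,0,0],"fingers":0},{"xyz":[0,1.5,-6],"dr":[0,0,0],"fingers":0},{"xyz":[0,1.5,-7],"dr":[0,0,0],"fingers":0},{"xyz":[0,1.5,-7],"dr":[0,0,0],"fingers":0},{"xyz":[0,1.5,-7],"dr":[0,0,0],"fingers":0}]}'
python3 - <<'E'
from h import *
infeed(); im,W=cloud('wrist'); cv2.imwrite('pics/k2.png',cv2.resize(im,(800,600)))
c,n=np.cos(FT),np.sin(FT); X=(W[...,0]-F[0])*c+(W[...,1]-F[1])*n; Y=-(W[...,0]-F[0])*n+(W[...,1]-F[1])*c; Z=W[...,2]
for x in np.arange(-.07,.0,.014):
    m=(abs(X-x)<.004)&(Y>-.09)&(Y<.01)&(Z>.058)&(Z<.068); print(round(x,3),np.median(Z[m]),Y[m].min(),Y[m].max())
m=(Z>.06)&(Z<.075)&(im.max(2)<70)&(abs(X)<.025)&(Y>-.003)&(Y<.03); print('knob',m.sum(),X[m].mean(),Y[m].min(),Y[m].max(),Z[m].mean())
m=(Z>.028)&(Z<.038)&(X>-.02)&(X<.09)&(Y>-.01)&(Y<.03); print('arm',m.sum(),np.polyfit(X[m],Y[m],1))
m=(Z>.055)&(Z<.08)&(abs(Y+.043)<.045)&(abs(X)<.1); print('x min',X[m].min(),X[m].max())
E
```

```text
time_s: 34.17
eef_pos: [0.5746, -0.1462, 0.1927]
tool_rot: [0.135, 0.991, -0.0, -0.0]
ft_force: [-0.9, -0.6, -0.1]
gripper_width: -0.0001
gripper_force: 0.0
feed xy [-1.2 64.5] z 192.7 yaw rel deg 180.02 f [-0.7 -0.9 -0.1] w -0.0001 0.0 34.175
-0.07 0.06272786884470694 -0.08957427829177064 -0.0018492884232985882
-0.056 0.06274288447871162 -0.08959567770447151 -0.0018576248370775275
-0.042 0.06280058828804103 -0.08993877202763575 -0.001660993214448743
-0.028 0.0627768636773414 -0.08947023639010197 -0.001825501527123758
-0.014 0.0627948713061462 -0.08986450014386406 -0.001972101747122003
knob 284 -0.0008306730591553649 -0.0023718263273022388 0.015851806115509053 0.06678850349162925
arm 753 [0.03599216 0.0039278 ]
x min -0.08448031385518352 0.0844050632050516
```

View pics/k2.png

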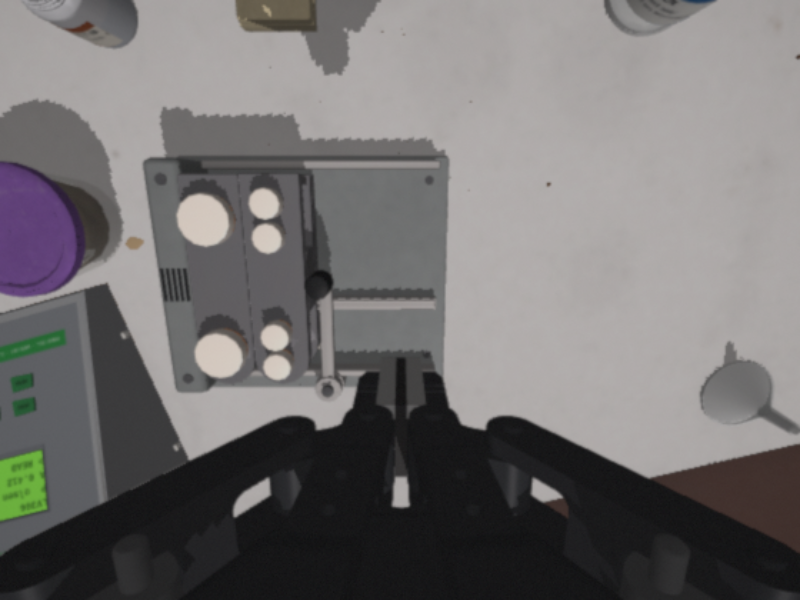

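Run:
```python
from h import *
w=ray('wrist',np.array([[328.5,388],[319,284]])*.7,[.0365,.0685])[:,:2]-F
c,n=np.cos(FT),np.sin(FT); p=np.stack([w[:,0]*c+w[:,1]*n,-w[:,0]*n+w[:,1]*c],1); print(p, np.linalg.norm(p[0]-p[1]), (p[1,1]-p[0,1])/.092)
s=readout.get_state(); print(s['ft_force'],s['time_s'])
```

```text
[[ 0.09048078  0.00667629]
 [-0.00258081  0.0091859 ]] 0.09309542370253573 0.027278392493497068
[ 0.53565884  0.29220459 -0.85033014] 34.225
```

```bash
python3 -c "
from bench import order
print(order.hand_in())"
```

```text
the job is handed in; nothing more can be done
None
```

I loaded both racks onto the key rail and handed the job in at about 34 s, but hand-in returned no verdict. My last camera measurements put the wide-capped rack home at the housing, the narrow-capped rack flush behind it, and the keeper closed to about 0.03 rad. The fingers landed on top of the wide-capped rack on the first grasp attempt and shifted it about 2 mm, and its first lowering caught on the rail at about 75 N before I lifted it and re-seated it.

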